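# Load the sauce warmer and switch it to low

## Task

Get the three sauce bottles warming for breakfast: take the two from the angled holder and the one left standing on the worktop, and set them upright down in the warmer's wells, one to a well, without dropping them. When all three are in, press the power key fully (the large one at the end of the panel), let it come up, then press the low-heat key in the middle fully; do not press the high-heat key at the other end. Leave the pepper mill in its pocket and everything else on the worktop where it is.

Things in the scene. Friction and masses are not known exactly. Their poses are not given: they have to be found in the camera images.
- bottle_a: closed squeezy sauce bottle (three alike), white plastic, leaning in one of the three pockets of the angled holder (axis 35 degrees from vertical, cap towards the holder's front). Round body 58 mm in diameter, straight-sided up to 112 mm, shoulder to 126 mm, flat grey flip cap 44 mm in diameter; 150 mm high, 0.2 to 0.45 kg. Origin: centre of its base; z runs up the bottle to the cap
- bottle_b: closed squeezy sauce bottle (three alike), white plastic, leaning in another pocket of the angled holder, in the same way. Round body 58 mm in diameter, straight-sided up to 112 mm, shoulder to 126 mm, flat grey flip cap 44 mm in diameter; 150 mm high, 0.2 to 0.45 kg. Origin: centre of its base; z runs up the bottle to the cap
- bottle_c: closed squeezy sauce bottle (three alike), white plastic, left standing upright on the worktop between the holder and the warmer. Round body 58 mm in diameter, straight-sided up to 112 mm, shoulder to 126 mm, flat grey flip cap 44 mm in diameter; 150 mm high, 0.2 to 0.45 kg. Origin: centre of its base; z runs up the bottle to the cap
- holder: angled bottle holder of sheet steel, fixed, 305 mm wide (y), 150 mm deep (x). Three open pockets in a row 104 mm apart (y = -104, 0, +104 mm), leaning 35 degrees from vertical towards its front (-x): the pocket axis, up and out, is (-sin 35, 0, cos 35) in this frame. Origin: centre of its footprint on the worktop, z up
- pocket_mid (a point): centre of the floor of the holder's middle pocket, at (35, 0, 34) mm in the holder's frame. The floor is square to the pocket axis. Pockets are 66 mm square inside; along the axis the lower front wall is 80 mm long, side and back walls 55 mm. A bottle rests on floor and front wall (base centre at (33, y, 33) mm in the holder's frame) and comes out along its own axis
- warmer: four-well bottle warmer, fixed: square steel tub 196 x 196 mm, rim 90 mm above the worktop; 12 mm walls and a cross of 16 mm dividers make four wells 78 x 78 mm, 62 mm deep (floors 28 mm up). In front (-x) a black panel 70 mm deep, sloping 30 degrees down to the front, with three keys in a row along y. Origin: centre of the tub on the worktop; x to the back, z up
- cell1 (a point): centre of the floor of the well at the back, +y side of the warmer (94 mm from its neighbours' centres)
- cell2 (a point): centre of the floor of the well at the back, -y side of the warmer (94 mm from its neighbours' centres)
- cell3 (a point): centre of the floor of the well at the front, +y side of the warmer (94 mm from its neighbours' centres)
- cell4 (a point): centre of the floor of the well at the front, -y side of the warmer (94 mm from its neighbours' centres)
- key_power (a joint): power key, the largest round grey key (32 mm across), on the +y end of the panel: travel in m, 0 = up, 0.006 = fully down. A spring key: starts to move at 1.5 N, fully down at 5 N, comes up by itself
- key_power_top (a point): centre of the top face of the power key (moves with it). Its z axis is the panel's outward normal (-sin 30, 0, cos 30) in the warmer's frame; it stands 15 mm off the panel and 10 mm above its bezel, is pressed along -z
- key_low (a joint): low-heat key, the middle key (24 mm across), 56 mm from the power key: same travel and spring
- key_low_top (a point): centre of the top face of the low-heat key, axes as for the power key
- key_high (a joint): high-heat key, 24 mm across, on the -y end of the panel: same travel and spring; not to be used today
- key_high_top (a point): centre of the top face of the high-heat key, axes as for the power key
- mill: wooden pepper mill, waisted, 158 mm tall, 58 mm at its foot; it leans in one of the holder's three pockets and stays there. Origin: centre of its foot, z up its axis
- jar: glass honey jar with a steel lid, 72 mm in diameter, 105 mm high, on the worktop; leave alone. Origin: centre of its base
- mug: white mug, 82 mm in diameter, 95 mm high; leave alone. Origin: centre of its base
- tin: tea tin, 80 mm in diameter, 110 mm high; leave alone. Origin: centre of its base
- shaker: white ceramic salt shaker, 44 mm in diameter, 78 mm high, in front of the standing bottle; leave alone. Origin: centre of its base
There are look-alikes about, which are no part of the job. What is shaped like the bottle_c but blue or purple is not meant.

How it is judged:
By the outcome, as a careful person would: the job done as asked, in the order asked, and still so for the second after the job is handed in, with the robot touching nothing.
It also fails if it takes over 72 s, if anything falls off the work surface, if the arm or the gripper's body presses on something with over 40 N, if the wrist force passes 120 N, or if a joint passes its speed limit or range.

## Robot

A 6-joint arm with a two-finger parallel gripper is mounted at the origin on the work surface. World frame = base frame: x ahead of the robot, y to its left, z up, the work surface at z = 0. Lengths are in m, angles in rad, forces in N, time in s.
With the tool pointing down it reaches from about 0.375 to 0.975 m from the base axis. Payload 3.8 kg.
Tool frame: the origin (TCP) lies at the very end of the fingers, on their centre line; the grasp point (between the pads) lies 19 mm behind it; z points along the fingers, y is the direction in which the jaws open and shut (so a half turn about z gives the same grasp; the last joint's range is limited). The gripper opens to 85 mm and grips with 20 to 120 N. Pads are 22 mm wide; open, the fingers measure 114 mm over their backs; the gripper's body (76 mm by 85 mm) begins 54 mm behind the grasp point. The pads swing forward as they close: fully open they stand 13 mm farther back than shut.
Start: joints at [1.267, 0.264, 1.604, -0, 1.274, -0.037], TCP at [0.178, 0.651, 0.231] pointing down, gripper open.
Joint ranges: [-2.63, 2.63], [-0.94, 2.18], [0.31, 2.57], [-1.31, 4.45], [0, 2.66], [-2.55, 2.55]. Speed limits (rad/s): [2.57, 2.57, 3.14, 3.14, 3.14, 3.14].

## Interface

Orientations are given as a rotation vector (axis times angle).
In Python, from workcell import bot gives the robot as it stands.
- The arm moves only by the tool jog_arm, never from a script. Its argument "plan" is a list of rows, each an object of numbers: "claw": the closure, from 0 (fully open) to 1 (shut); "x", "y", "z": the shift along the tool's x, y, z in m; "turn": the turn about the tool's z in degrees. In form: [{"claw": .., "x": .., "y": .., "z": .., "turn": ..}, ...]. A call has 1 to 10 rows; each row shifts and turns the commanded pose from where the row before left it, along the tool's axes as they then stand; what a row does not reach is not made up. A row lasts 1/8 s, in which the tool goes at most 62.5 mm and 10.7 degrees, less where a joint would pass 70% of its speed; a pose out of reach is approached as far as the arm can. A call is refused whole if a number of a shift passes 0.0625 or a number of a turn 10.7, either way. A call with a gripper value outside its range is refused whole. The fingers move at their own pace and stop on an object; "newtons" is the grip in N (left out, the last holds). Time passes only in rows, so rows that do not move let the fingers close. It gives the time, the measured TCP pose, the force and the opening at its end, in the units of the state.
- bot.read_state(): the state, without advancing time (a new reading comes with each control period).
- bot.read_camera(name): name is "scene" or "side" or "wrist"; returns the picture (480x640x3 uint8, red, green, blue); there is no depth.
- bot.camera_params(name): a dict with "fx", "fy", "cx", "cy" (pixels), "world_to_cam" (4x4, takes a point from world to camera coordinates). Camera axes: x right, y up, looking along -z (the intrinsics and any distortion apply to the point x, -y, -z); pixel columns grow to the right and rows downward; lengths in m; the calibration is good to about 2 mm. A picture is of the moment at which its call begins: read the wrist's pose just before it. camera_params takes no time and is no camera call; for the wrist camera it gives the pose at the moment of the call.
- bot.finish_job(): hands the job in, once; it reports no verdict.
The state is a dict: "time": time; "q": joint angles; "joint_vel": joint speeds; "joint_torque": joint torques, N m; "tool_pos": TCP position; "tcp_rot": TCP orientation; "wrist_force": force on the tool from outside, world axes, zero at the start; "torque": the same for the moment, N m; "width": opening from 0.0 (shut) to 1.0 (fully open).
Only numpy, scipy, OpenCV 4.12 (cv2) and the standard library are available. Lean on these libraries where they do the work, as an engineer would, in place of code of your own. Each camera call takes 0.05 s, during which the arm holds its last target. There are 200 camera calls.

## Working session

There is one attempt and no reset: what is moved stays moved. The work goes in short steps, Python scripts to look and compute and a tool call to move; the robot and the scene stay as the last step left them, time stands still between calls to the robot, and variables do not carry over. Pictures are saved under pics/ and viewed, about 8 in all and at most 12, crops included, and the job is handed in when it is done.

Besides the shell and the picture viewer there is one more tool, called after "Call:" as name([rows], argument=value, ...), one row to a line, values as JSON. jog_arm: Moves the arm, as the interface text tells. Its arguments: {"type":"object","properties":{"plan":{"type":"array","items":{"type":"object","properties":{"claw":{"type":"number"},"x":{"type":"number"},"y":{"type":"number"},"z":{"type":"number"},"turn":{"type":"number"}}}},"newtons":{"type":"number"}},"required":["plan"]}

```bash
mkdir -p pics; ls
python3 - <<'E'
from workcell import bot
import cv2,numpy as np
for n in ["scene","side"]:
    im=bot.read_camera(n); cv2.imwrite(f"pics/{n}0.png",im[...,::-1])
    p=bot.camera_params(n); print(n,{k:(np.round(v,4).tolist()) for k,v in p.items()})
print(bot.read_state())
E
```

```text
pics
scene {'fx': 602.3528, 'fy': 602.3528, 'cx': 325.229, 'cy': 236.7585, 'world_to_cam': [[0.2573, 0.9662, -0.0124, -0.1407], [-0.5656, 0.161, 0.8088, 0.2491], [0.7835, -0.2011, 0.5879, -1.7102], [0.0, 0.0, 0.0, 1.0]]}
side {'fx': 446.3988, 'fy': 446.3988, 'cx': 321.3349, 'cy': 231.5549, 'world_to_cam': [[0.9071, -0.4207, 0.0075, -0.4969], [0.262, 0.5786, 0.7724, -0.2191], [-0.3293, -0.6987, 0.6351, -0.9544], [0.0, 0.0, 0.0, 1.0]]}
{'time': 0.1, 'q': array([ 1.26711997e+00,  2.64685773e-01,  1.60530123e+00, -1.65543973e-05,
        1.27368412e+00, -3.68620100e-02]), 'joint_vel': array([ 0.00069306, -0.00084448, -0.00414292, -0.00093432,  0.00029864,
        0.00075401]), 'joint_torque': array([ 3.19650071e-04, -5.16706324e+01, -3.68589735e+01, -4.59251154e-06,
        6.36198762e-03, -1.69038628e-05]), 'tool_pos': array([0.1777473 , 0.65046479, 0.2300467 ]), 'tcp_rot': array([-0.41781635, -3.11334366,  0.00322152]), 'wrist_force': array([ 0.31420418, -0.13922213,  0.71990837]), 'torque': array([ 0.00189392,  0.02413097, -0.01516856]), 'width': 0.999953030261791}
```

View pics/scene0.png

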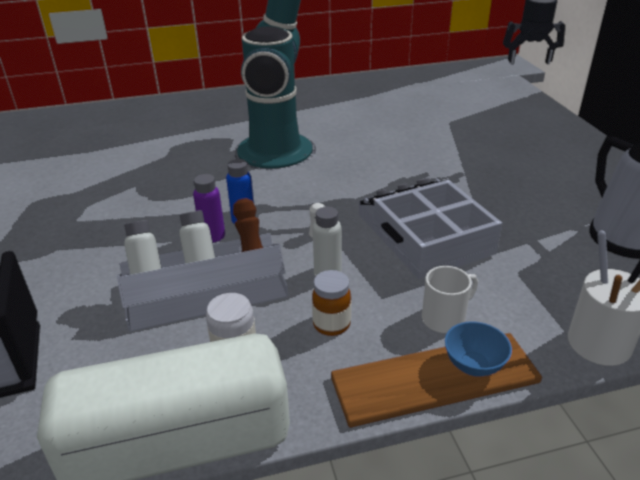

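View pics/side0.png

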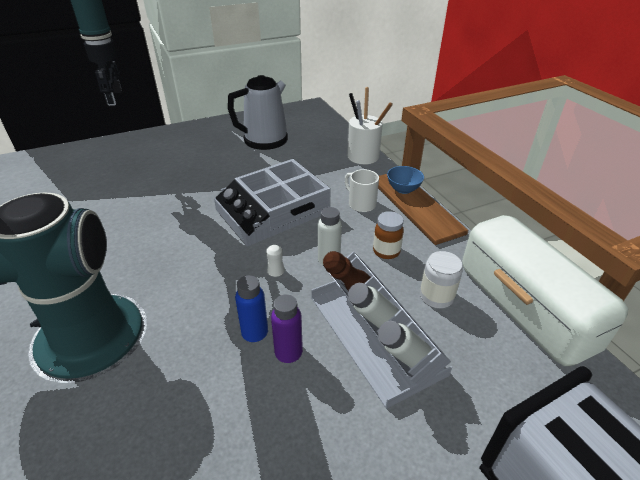

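The scene view shows three white bottles: two leaning at about (142,248) and (197,238), and one standing at (327,245). The things that could be mistaken for them are the blue bottle (240,190), the purple bottle (207,210), the white shaker (317,218), the mug (446,298), the jar at (232,325) and the mill (248,225). By the description I choose the white bodies with grey caps. In the side view these are at (372,305), (405,345) and (329,235). Next I check them in enlarged crops.

Run:
```python
import cv2
s=cv2.imread("pics/scene0.png"); c=s[150:330,110:510]
c=cv2.resize(c,None,fx=2,fy=2,interpolation=cv2.INTER_CUBIC); cv2.imwrite("pics/c1.png",c)
s=cv2.imread("pics/side0.png"); c=s[150:410,205:465]
c=cv2.resize(c,(600,600),interpolation=cv2.INTER_CUBIC);cv2.imwrite("pics/c2.png",c)
```

```text
(no output)
```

View pics/c1.png

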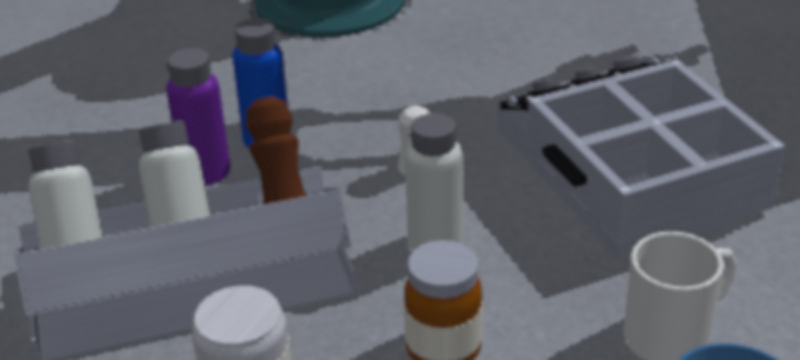

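View pics/c2.png

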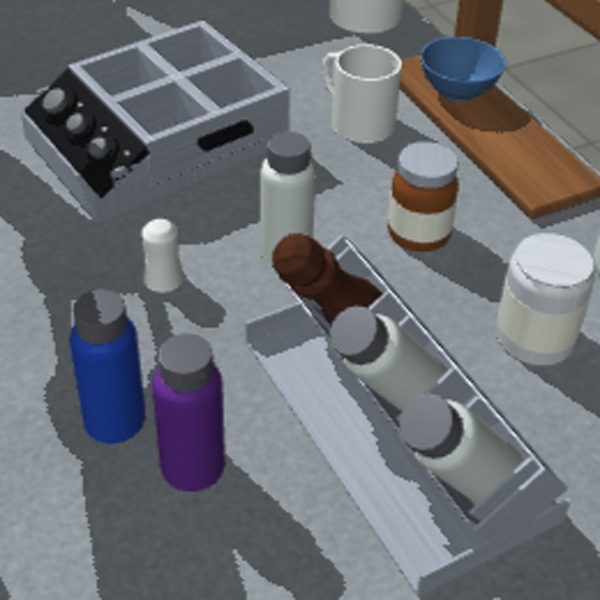

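The crops confirm the choice: the white leaning bottles have their caps at side-crop (354,330) and (427,424), and the standing one has its cap at (290,142). The mill is in the pocket nearest the warmer. Next I triangulate the positions.

```bash
cat > h.py <<'E'
import numpy as np, cv2
from workcell import bot
from scipy.spatial.transform import Rotation as R
def ray(n,uv,P=None):
    p=P or bot.camera_params(n); M=np.array(p["world_to_cam"]); Rm=M[:3,:3]; o=-Rm.T@M[:3,3]
    d=Rm.T@np.array([(uv[0]-p["cx"])/p["fx"],-(uv[1]-p["cy"])/p["fy"],-1.]); return o,d
def plane(n,uv,z,P=None):
    o,d=ray(n,uv,P); return o+d*(z-o[2])/d[2]
def proj(n,X,P=None):
    p=P or bot.camera_params(n); c=np.array(p["world_to_cam"])@np.r_[X,1]
    return np.array([p["cx"]-p["fx"]*c[0]/c[2],p["cy"]+p["fy"]*c[1]/c[2]])
def tri(u1,u2):
    o1,d1=ray("scene",u1);o2,d2=ray("side",u2); A=np.c_[d1,-d2]; t=np.linalg.lstsq(A,o2-o1,rcond=None)[0]
    a,b=o1+t[0]*d1,o2+t[1]*d2; return (a+b)/2,np.linalg.norm(a-b)
S=lambda u,v:(u/2+110-.25,v/2+150-.25); D=lambda u,v:(u*26/60+205-.3,v*26/60+150-.3)
E
python3 - <<'E'
from h import *
np.set_printoptions(precision=4,suppress=True)
print("rim scene",[plane("scene",S(*q),.09) for q in [(530,98),(678,62),(780,145),(625,190)]])
print("rim side",[plane("side",D(*q),.09) for q in [(70,68),(203,22),(288,93),(150,155)]])
print("c",plane("scene",S(434,127),.15),plane("side",D(290,142),.15))
print("caps",tri(S(160,133),D(354,330)),tri(S(47,150),D(427,424)))
print("capz.187 side",plane("side",D(354,330),.156),plane("side",D(427,424),.156))
print("blue",plane("side",D(101,305),.15),"purple",plane("side",D(187,350),.15),"shaker",plane("side",D(161,225),.078))
# holder corners scene: back wall top / base
print("keys",[plane("side",D(*q),.075) for q in [(57,102),(80,124),(103,148)]])
print("holder base back", plane("scene",S(38,350),0),plane("scene",S(352,293),0), "front",plane("side",D(422,590),0),plane("side",D(248,340),.0))
E
```

```text
rim scene [array([0.4603, 0.1368, 0.09  ]), array([0.4342, 0.3245, 0.09  ]), array([0.6173, 0.3557, 0.09  ]), array([0.646 , 0.1724, 0.09  ])]
rim side [array([0.427 , 0.3213, 0.09  ]), array([0.6171, 0.3572, 0.09  ]), array([0.6471, 0.1625, 0.09  ]), array([0.4568, 0.1159, 0.09  ])]
c [ 0.5734 -0.0021  0.15  ] [0.571  0.0025 0.15  ]
caps (array([ 0.5068, -0.2574,  0.1506]), np.float64(0.008097445025077341)) (array([ 0.5104, -0.3642,  0.1523]), np.float64(0.006513602099801698))
capz.187 side [ 0.5037 -0.2569  0.156 ] [ 0.508  -0.3629  0.156 ]
blue [ 0.3258 -0.1384  0.15  ] purple [ 0.3735 -0.2154  0.15  ] shaker [0.4317 0.0151 0.078 ]
keys [array([0.3966, 0.2787, 0.075 ]), array([0.4086, 0.2241, 0.075 ]), array([0.4187, 0.1688, 0.075 ])]
holder base back [ 0.6201 -0.4054  0.    ] [ 0.6215 -0.1015  0.    ] front [ 0.4955 -0.4065  0.    ] [ 0.4772 -0.1012  0.    ]
```

```bash
cat >> h.py <<'E'
np.set_printoptions(precision=4,suppress=True)
def pose():
    s=bot.read_state(); Rm=R.from_rotvec(s["tcp_rot"]).as_matrix(); return s,np.array(s["tool_pos"]),Rm
def yawof(Rm): return np.degrees(np.arctan2(-Rm[0,1],Rm[1,1]))   # yaw of tool y from world y
def go(p,Rm,tgt,yaw=None,step=.06):
    """rows: turn first, then shifts in tool axes"""
    if yaw is not None:
        d=yaw-yawof(Rm); n=int(np.ceil(abs(d)/10.5-1e-6))
        if n: print("turn",n,"x",round(-d/n,2))
        Rm=R.from_euler("z",d,degrees=True).as_matrix()@Rm
    v=Rm.T@(np.array(tgt)-p); n=max(1,int(np.ceil(np.linalg.norm(v)/step))); print("shift",n,"x",np.round(v/n,4)); return np.array(tgt),Rm
E
python3 - <<'E'
from h import *
s,p,Rm=pose(); P=bot.camera_params("wrist"); M=P["world_to_cam"]; o=-M[:3,:3].T@M[:3,3]
print(P["fx"],"cam in tool",Rm.T@(o-p)*1000,"look in tool",Rm.T@(-M[2,:3]),"camx in tool",Rm.T@M[0,:3], yawof(Rm))
go(p,Rm,[.45,.24,.36],9.5)
E
```

```text
420.56091674422225 cam in tool [  67.8543    0.6072 -142.001 ] look in tool [-0.2691  0.0004  0.9631] camx in tool [ 0.      1.     -0.0004] -15.287053513871506
turn 3 x -8.26
shift 9 x [-0.0223 -0.05   -0.0143]
```

Call:
jog_arm([
  {"turn": -8.26},
  {"turn": -8.26},
  {"turn": -8.26},
  {"x": -0.0286, "y": -0.0625, "z": -0.0184},
  {"x": -0.0286, "y": -0.0625, "z": -0.0184},
  {"x": -0.0286, "y": -0.0625, "z": -0.0184},
  {"x": -0.0286, "y": -0.0625, "z": -0.0184},
  {"x": -0.0286, "y": -0.0625, "z": -0.0184},
  {"x": -0.0286, "y": -0.0625, "z": -0.0184},
  {"x": -0.0286, "y": -0.0625, "z": -0.0184},
])

```text
schema error: expected keys claw, x, y, z, turn
```

```bash
cat > snap.py <<'E'
from h import *
import sys,pickle
n=sys.argv[1]; s,p,Rm=pose(); P=bot.camera_params("wrist"); im=bot.read_camera("wrist")
cv2.imwrite(f"pics/{n}.png",im[...,::-1]); pickle.dump((p,Rm,P),open(f"pics/{n}.pkl","wb"))
print(s["time"],p,yawof(Rm),s["width"],s["wrist_force"])
E
python3 snap.py w1
```

```text
0.1 [0.1777 0.6505 0.23  ] -15.287053513871506 0.999953030261791 [ 0.3142 -0.1392  0.7199]
```

View pics/w1.png

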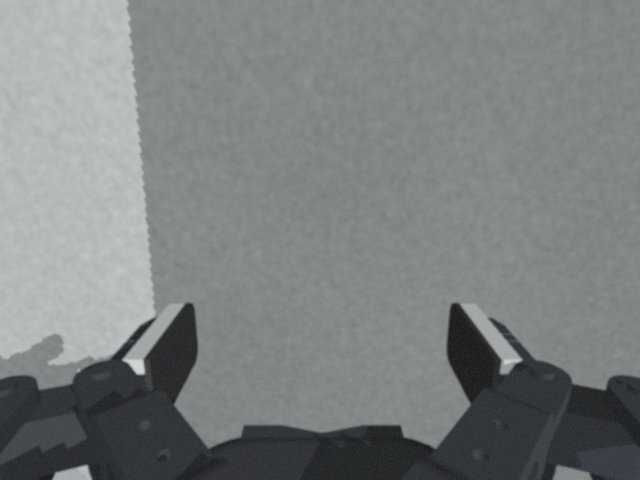

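The move was refused because every row needs all five keys. The wrist view therefore shows only bare worktop, with the fingers at the bottom. I resend it with full rows.

Call:
jog_arm([
  {"claw": 0, "x": 0, "y": 0, "z": 0, "turn": -8.26},
  {"claw": 0, "x": 0, "y": 0, "z": 0, "turn": -8.26},
  {"claw": 0, "x": 0, "y": 0, "z": 0, "turn": -8.26},
  {"claw": 0, "x": -0.0222, "y": -0.05, "z": -0.0143, "turn": 0},
  {"claw": 0, "x": -0.0222, "y": -0.05, "z": -0.0143, "turn": 0},
  {"claw": 0, "x": -0.0222, "y": -0.05, "z": -0.0143, "turn": 0},
  {"claw": 0, "x": -0.0222, "y": -0.05, "z": -0.0143, "turn": 0},
  {"claw": 0, "x": -0.0222, "y": -0.05, "z": -0.0143, "turn": 0},
  {"claw": 0, "x": -0.0222, "y": -0.05, "z": -0.0143, "turn": 0},
  {"claw": 0, "x": -0.0222, "y": -0.05, "z": -0.0143, "turn": 0},
])

```text
time: 1.4
tool_pos: [0.3895, 0.3299, 0.3316]
tcp_rot: [-0.26, 3.131, -0.0]
wrist_force: [0.4, -0.1, -0.3]
width: 1.003
```

Run:
```python
from h import *
s,p,Rm=pose(); print(s["time"],p,yawof(Rm)); go(p,Rm,[.40,.22,.36])
```

```text
1.4 [0.3895 0.3299 0.3316] 9.507339159749245
shift 2 x [ 0.0039 -0.055  -0.0142]
```

Call:
jog_arm([
  {"claw": 0, "x": 0.004, "y": -0.055, "z": -0.014, "turn": 0},
  {"claw": 0, "x": 0.004, "y": -0.055, "z": -0.014, "turn": 0},
  {"claw": 0, "x": 0, "y": 0, "z": 0, "turn": 0},
])

```text
time: 1.78
tool_pos: [0.4001, 0.219, 0.3609]
tcp_rot: [-0.252, 3.129, 0.0]
wrist_force: [0.2, -0.4, 0.1]
width: 1.001
```

```bash
python3 snap.py w2
```

```text
1.775 [0.4001 0.219  0.3609] 9.192686841793 1.0012044804680191 [ 0.2309 -0.4017  0.1414]
```

View pics/w2.png

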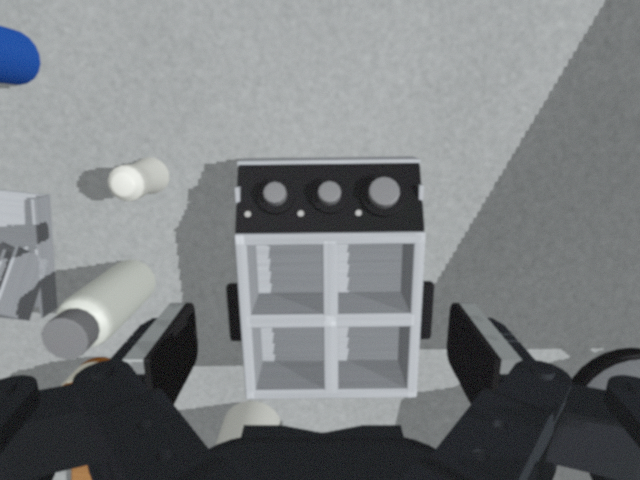

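The wrist view shows the warmer square-on. The rim corners are at (235,234), (425,234), (418,397) and (245,397), and the keys at (275,192), (330,192) and (385,192). Bottle c's cap is at (71,333) and the shaker at (127,182).

Run:
```python
from h import *
import pickle
p,Rm,P=pickle.load(open("pics/w2.pkl","rb"))
g=cv2.cvtColor(cv2.imread("pics/w2.png"),cv2.COLOR_BGR2GRAY)
# rim outer corners refine
c=np.array([(235,234),(425,234),(418,397),(245,397)],np.float32).reshape(-1,1,2)
c=cv2.cornerSubPix(g,c,(5,5),(-1,-1),(3,50,.01)).reshape(-1,2); print("px",c)
W=np.array([plane("wrist",q,.09,P) for q in c]); print(W,"ctr",W.mean(0))
print("sides",[np.linalg.norm(W[i]-W[(i+1)%4]) for i in range(4)])
yv=(W[1]-W[0]+W[2]-W[3]); xv=(W[3]-W[0]+W[2]-W[1]); print("yaw",np.degrees(np.arctan2(-yv[0],yv[1])),np.degrees(np.arctan2(xv[1],xv[0])))
cr=g[150:235,236:424]; 
hc=cv2.HoughCircles(cv2.resize(cr,None,fx=4,fy=4,interpolation=cv2.INTER_CUBIC),cv2.HOUGH_GRADIENT,1,120,param1=100,param2=22,minRadius=36,maxRadius=76)
print("keys",None if hc is None else np.round(hc[0]/4+[236,150,0],1))
o=-P["world_to_cam"][:3,:3].T@P["world_to_cam"][:3,3]
for n,uw,us in [("high",(275,192),D(103,148)),("low",(330,192),D(80,124)),("power",(385,192),D(57,102))]:
    o1,d1=ray("wrist",uw,P);o2,d2=ray("side",us);t=np.linalg.lstsq(np.c_[d1,-d2],o2-o1,rcond=None)[0]
    print(n,o1+t[0]*d1,o2+t[1]*d2)
print("c",plane("wrist",(71,333),.15,P),"shaker",plane("wrist",(127,182),.078,P))
# c by cap contour
h=cv2.HoughCircles(g[290:380,30:130],cv2.HOUGH_GRADIENT,1,100,param1=80,param2=12,minRadius=20,maxRadius=32); print(None if h is None else h+[30,290,0])
```

```text
px [[235.3199 233.3017]
 [423.2874 230.8974]
 [415.8378 396.1845]
 [246.9012 398.5594]]
[[0.4582 0.1398 0.09  ]
 [0.4252 0.328  0.09  ]
 [0.6173 0.3635 0.09  ]
 [0.6513 0.1734 0.09  ]] ctr [0.538  0.2512 0.09  ]
sides [np.float64(0.19105859297596248), np.float64(0.19540018849433505), np.float64(0.19310327118252163), np.float64(0.19599939032267064)]
yaw 10.045043522131897 10.160769941014316
keys [[328.9 192.9  11.7]
 [384.1 191.9  15.6]
 [274.4 192.6  11.1]]
high [0.4132 0.1726 0.0713] [0.4195 0.172  0.0726]
low [0.4041 0.2288 0.0711] [0.4095 0.2282 0.072 ]
power [0.3951 0.2851 0.0705] [0.3979 0.2848 0.0708]
c [0.5604 0.0088 0.15  ] shaker [0.4258 0.024  0.078 ]
[[[ 67.5 331.5  27. ]]]
```

Run:
```python
from h import *
s,p,Rm=pose(); go(p,Rm,[.43,-.2,.36],2)
```

```text
turn 1 x 7.29
shift 8 x [-0.002  -0.0527 -0.    ]
```

Call:
jog_arm([
  {"claw": 0, "x": 0, "y": 0, "z": 0, "turn": 7.29},
  {"claw": 0, "x": -0.002, "y": -0.0527, "z": 0, "turn": 0},
  {"claw": 0, "x": -0.002, "y": -0.0527, "z": 0, "turn": 0},
  {"claw": 0, "x": -0.002, "y": -0.0527, "z": 0, "turn": 0},
  {"claw": 0, "x": -0.002, "y": -0.0527, "z": 0, "turn": 0},
  {"claw": 0, "x": -0.002, "y": -0.0527, "z": 0, "turn": 0},
  {"claw": 0, "x": -0.002, "y": -0.0527, "z": 0, "turn": 0},
  {"claw": 0, "x": -0.002, "y": -0.0527, "z": 0, "turn": 0},
  {"claw": 0, "x": -0.002, "y": -0.0527, "z": 0, "turn": 0},
  {"claw": 0, "x": 0, "y": 0, "z": 0, "turn": 0},
])

```text
time: 3.08
tool_pos: [0.4319, -0.2006, 0.3578]
tcp_rot: [0.056, -3.139, -0.002]
wrist_force: [0.1, 0.1, -0.5]
width: 1.001
```

```bash
python3 snap.py w3
```

```text
3.075 [ 0.4319 -0.2006  0.3578] 2.0311580739763078 1.0013705992399624 [ 0.1122  0.1046 -0.4722]
```

View pics/w3.png

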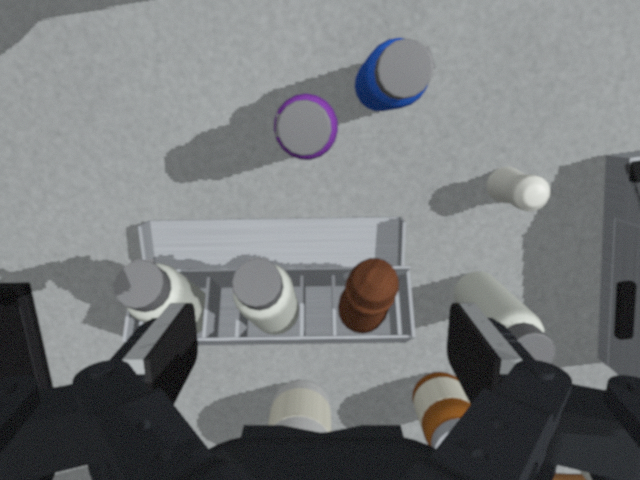

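The wrist view shows the far bottle's cap at (141,286), the mid bottle's at (258,283), the mill at (372,280) and purple at (305,126). Bottle c's cap is half hidden at (525,345).

Run:
```python
from h import *
import pickle
p,Rm,P=pickle.load(open("pics/w3.pkl","rb"))
im=cv2.imread("pics/w3.png");g=cv2.cvtColor(im,cv2.COLOR_BGR2GRAY)
for n,(u,v),z in [("far",(141,286),.156),("mid",(258,283),.156),("mill",(372,275),.16),("purple",(305,126),.15),("blue",(403,69),.15),("shaker",(534,192),.078)]:
    print(n,plane("wrist",(u,v),z,P))
print("backtop .098",plane("wrist",(125,346),.098,P),plane("wrist",(413,338),.098,P))
print("front tray",plane("wrist",(150,222),.03,P),plane("wrist",(404,217),.03,P))
def t2(uw,us,n2="side"):
    o1,d1=ray("wrist",uw,P);o2,d2=ray(n2,us);t=np.linalg.lstsq(np.c_[d1,-d2],o2-o1,rcond=None)[0]; return o1+t[0]*d1,o2+t[1]*d2
print("far tri",t2((141,286),D(427,424))); print("mid tri",t2((258,283),D(354,330)))
# predicted grip points from caps with 2 deg yaw
print("c cap right edge u",[ (z,plane("wrist",(553,345),z,P)) for z in (.15,)])
```

```text
far [ 0.5099 -0.3556  0.156 ]
mid [ 0.5035 -0.2531  0.156 ]
mill [ 0.4911 -0.1545  0.16  ]
purple [ 0.3693 -0.2155  0.15  ]
blue [ 0.3238 -0.1405  0.15  ]
shaker [0.4267 0.0149 0.078 ]
backtop .098 [ 0.604  -0.4039  0.098 ] [ 0.5838 -0.0974  0.098 ]
front tray [ 0.4838 -0.3951  0.03  ] [ 0.4677 -0.1042  0.03  ]
far tri (array([ 0.5127, -0.3586,  0.1494]), array([ 0.5116, -0.3585,  0.1489]))
mid tri (array([ 0.5052, -0.2537,  0.1519]), array([ 0.5057, -0.2538,  0.1521]))
c cap right edge u [(0.15, array([0.5581, 0.0199, 0.15  ]))]
```

Best estimates:

| Item | Estimate |
|---|---|
| Holder yaw | about 3.6° |
| Mid cap centre | (.5035, -.255, .156) |
| Far cap centre | (.509, -.359, .156) |
| Warmer centre | (.538, .250), yaw 10° |

I take the mid bottle first and grip at about 105 mm up its axis.

Run:
```python
from h import *
s,p,Rm=pose(); p,Rm=go(p,Rm,[.532,-.2535,.23],3.6); go(p,Rm,[.532,-.2535,.100],step=.05)
```

```text
turn 1 x -1.48
shift 3 x [-0.0322 -0.0203  0.0426]
shift 3 x [-0.0001 -0.0001  0.0433]
```

Call:
jog_arm([
  {"claw": 0, "x": 0, "y": 0, "z": 0, "turn": -1.5},
  {"claw": 0, "x": -0.0322, "y": -0.0203, "z": 0.0426, "turn": 0},
  {"claw": 0, "x": -0.0322, "y": -0.0203, "z": 0.0426, "turn": 0},
  {"claw": 0, "x": -0.0322, "y": -0.0203, "z": 0.0426, "turn": 0},
  {"claw": 0, "x": 0, "y": 0, "z": 0, "turn": 0},
])

```text
time: 3.75
tool_pos: [0.531, -0.2507, 0.2256]
tcp_rot: [0.107, -3.131, -0.008]
wrist_force: [-1.7, 0.8, -0.4]
width: 0.998
```

```bash
python3 snap.py w4
python3 - <<'E'
from h import *
import pickle
p,Rm,P=pickle.load(open("pics/w4.pkl","rb"))
go(p,Rm,[.532,-.2535,.100])
im=cv2.imread("pics/w4.png"); 
print("pred cap mid",proj("wrist",[.5035,-.255,.156],P))
E
```

```text
3.75 [ 0.531  -0.2507  0.2256] 3.9039939132081165 0.9982838664028728 [-1.7401  0.755  -0.3918]
shift 3 x [-0.0006 -0.0012  0.0418]
pred cap mid [315.1173 201.7788]
```

View pics/w4.png

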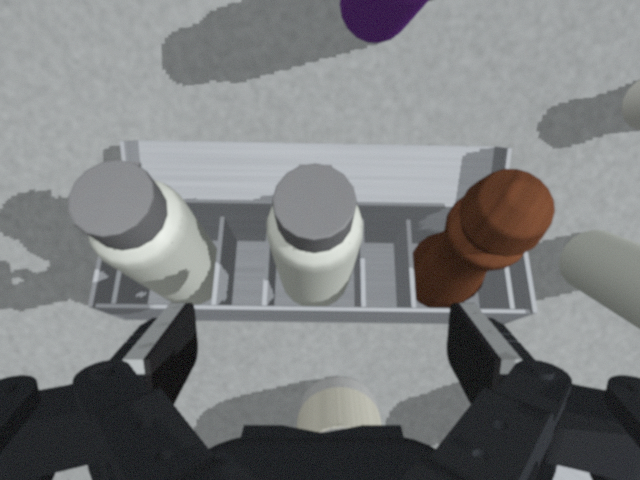

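The mid cap is at (315,205) and was predicted at (315,202), so the estimate holds. I descend and grip.

Call:
jog_arm([
  {"claw": 0, "x": -0.0006, "y": -0.001, "z": 0.042, "turn": 0},
  {"claw": 0, "x": -0.0006, "y": -0.001, "z": 0.042, "turn": 0},
  {"claw": 0, "x": 0, "y": -0.001, "z": 0.041, "turn": 0},
  {"claw": 0, "x": 0, "y": 0, "z": 0, "turn": 0},
  {"claw": 1, "x": 0, "y": 0, "z": 0, "turn": 0},
  {"claw": 1, "x": 0, "y": 0, "z": 0, "turn": 0},
  {"claw": 1, "x": 0, "y": 0, "z": 0, "turn": 0},
  {"claw": 1, "x": 0, "y": 0, "z": 0, "turn": 0},
  {"claw": 1, "x": 0, "y": 0, "z": 0, "turn": 0},
], newtons=30)

```text
time: 4.92
tool_pos: [0.5352, -0.2567, 0.1107]
tcp_rot: [-0.101, 3.135, -0.002]
wrist_force: [-1.0, 2.5, 6.0]
width: 0.657
```

Run:
```python
from h import *
s,p,Rm=pose(); print(p,s["width"]*85,s["wrist_force"],yawof(Rm))
go(p,Rm,p+.1*np.array([-.5724,-.036,.819]),step=.04)
```

```text
[ 0.5352 -0.2567  0.1107] 55.852862561767346 [-0.9834  2.5408  6.0073] 3.686904818636691
shift 3 x [ 0.019  -0.     -0.0274]
```

Call:
jog_arm([
  {"claw": 0, "x": 0, "y": 0, "z": 0, "turn": 0},
  {"claw": 0, "x": 0, "y": 0, "z": 0, "turn": 0},
  {"claw": 0, "x": 0, "y": 0, "z": 0, "turn": 0},
  {"claw": 0, "x": 0, "y": 0, "z": 0, "turn": 0},
])

```text
time: 5.42
tool_pos: [0.533, -0.2564, 0.1065]
tcp_rot: [0.101, -3.14, -0.0]
wrist_force: [-0.4, -0.2, 0.1]
width: 1.001
```

```bash
python3 snap.py w5
python3 - <<'E'
from h import *
s,p,Rm=pose(); print(p,s["width"]*85,s["wrist_force"],yawof(Rm))
E
```

```text
5.425 [ 0.533  -0.2564  0.1065] 3.7003152636766994 1.0014406379766028 [-0.3515 -0.1918  0.136 ]
[ 0.533  -0.2564  0.1064] 85.2706966627322 [-0.7614 -0.372   0.0029] 3.7010351108300363
```

Call:
jog_arm([
  {"claw": 0, "x": -0.005, "y": 0.001, "z": 0.007, "turn": 0},
  {"claw": 0, "x": 0, "y": 0, "z": 0, "turn": 0},
  {"claw": 1, "x": 0, "y": 0, "z": 0, "turn": 0},
  {"claw": 1, "x": 0, "y": 0, "z": 0, "turn": 0},
  {"claw": 1, "x": 0, "y": 0, "z": 0, "turn": 0},
  {"claw": 1, "x": 0, "y": 0, "z": 0, "turn": 0},
], newtons=30)

```text
time: 6.22
tool_pos: [0.5381, -0.2552, 0.0999]
tcp_rot: [-0.101, 3.14, -0.0]
wrist_force: [-0.5, 0.4, 2.4]
width: 0.665
```

Run:
```python
from h import *
s,p,Rm=pose(); print(p,s["width"]*85,s["wrist_force"],yawof(Rm))
go(p,Rm,p+.1*np.array([-.5724,-.036,.819]),step=.04)
```

```text
[ 0.5381 -0.2552  0.0999] 56.563683332795485 [-0.5251  0.4001  2.3881] 3.6986208173791373
shift 3 x [ 0.0191  0.     -0.0273]
```

Call:
jog_arm([
  {"claw": 1, "x": 0.0115, "y": 0, "z": -0.0164, "turn": 0},
  {"claw": 1, "x": 0.0115, "y": 0, "z": -0.0164, "turn": 0},
  {"claw": 1, "x": 0.0115, "y": 0, "z": -0.0164, "turn": 0},
  {"claw": 1, "x": 0.0115, "y": 0, "z": -0.0164, "turn": 0},
  {"claw": 1, "x": 0.0115, "y": 0, "z": -0.0164, "turn": 0},
  {"claw": 1, "x": 0, "y": 0, "z": -0.04, "turn": 0},
  {"claw": 1, "x": 0, "y": 0, "z": -0.04, "turn": 0},
  {"claw": 1, "x": 0, "y": 0, "z": 0, "turn": 0},
])

```text
time: 7.22
tool_pos: [0.4822, -0.2602, 0.2665]
tcp_rot: [-0.101, 3.133, -0.007]
wrist_force: [-0.4, 0.2, -4.5]
width: 0.665
```

Run:
```python
from h import *
s,p,Rm=pose(); print(p,s["width"]*85,s["wrist_force"],s["torque"],yawof(Rm))
im=bot.read_camera("side"); c=im[100:420,200:460]; cv2.imwrite("pics/s2.png",cv2.resize(c,(487,600))[...,::-1])
# target above cell2 : warmer frame
a=np.radians(10); W=np.array([[np.cos(a),-np.sin(a)],[np.sin(a),np.cos(a)]])
for n,q in dict(cell1=(.047,.047),cell2=(.047,-.047),cell3=(-.047,.047),cell4=(-.047,-.047),power=(-.132,.056),low=(-.132,0)).items(): print(n,W@q+[.538,.25])
```

```text
[ 0.4822 -0.2602  0.2665] 56.560352283573664 [-0.362   0.1938 -4.4949] [-0.0085  0.0039  0.066 ] 3.6861430904567696
cell1 [0.5761 0.3044]
cell2 [0.5924 0.2119]
cell3 [0.4836 0.2881]
cell4 [0.4999 0.1956]
power [0.3983 0.2822]
low [0.408  0.2271]
```

View pics/s2.png

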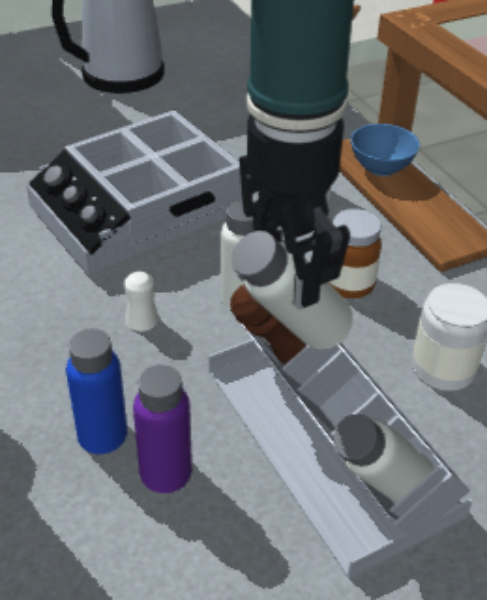

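The bottle is out, held and still tilted at about 35°. The jaws cannot tilt, so I'll upright it in the grip by pushing its base against the warmer's outer +y side wall. First I check that the space there is free.

```bash
cat >> h.py <<'E'
_a=np.radians(10); WR=np.array([[np.cos(_a),-np.sin(_a)],[np.sin(_a),np.cos(_a)]]); WC=np.array([.538,.25])
def w2(x,y): return WR@[x,y]+WC
def tow(p): return WR.T@(np.array(p)[:2]-WC)
E
python3 - <<'E'
from h import *
print("kettle base side",plane("side",(240,138),0),plane("side",(266,148),0),"scene",plane("scene",(595,245),0))
s,p,Rm=pose(); print(s["q"])
print(w2(-.05,.205)); go(p,Rm,[*w2(-.05,.205),.28],-80,step=.055)
E
```

```text
kettle base side [0.5533 0.7229 0.    ] [0.6154 0.613  0.    ] scene [0.6405 0.5901 0.    ]
[-0.54   -0.0012  1.8424 -0.0002  1.2969 -2.1752]
[0.4532 0.4432]
turn 8 x 10.46
shift 13 x [ 0.0536  0.0073 -0.0014]
```

Call:
jog_arm([
  {"claw": 1, "x": 0, "y": 0, "z": -0.015, "turn": 10.46},
  {"claw": 1, "x": 0, "y": 0, "z": 0, "turn": 10.46},
  {"claw": 1, "x": 0, "y": 0, "z": 0, "turn": 10.46},
  {"claw": 1, "x": 0, "y": 0, "z": 0, "turn": 10.46},
  {"claw": 1, "x": 0, "y": 0, "z": 0, "turn": 10.46},
  {"claw": 1, "x": 0, "y": 0, "z": 0, "turn": 10.46},
  {"claw": 1, "x": 0, "y": 0, "z": 0, "turn": 10.46},
  {"claw": 1, "x": 0, "y": 0, "z": 0, "turn": 10.46},
  {"claw": 1, "x": 0.05, "y": 0.0068, "z": 0, "turn": 0},
  {"claw": 1, "x": 0.05, "y": 0.0068, "z": 0, "turn": 0},
])

```text
time: 8.52
tool_pos: [0.4747, -0.1567, 0.2734]
tcp_rot: [-2.018, -2.401, 0.002]
wrist_force: [0.5, 1.5, -3.6]
width: 0.663
```

Call:
jog_arm([
  {"claw": 1, "x": 0.05, "y": 0.0068, "z": 0, "turn": 0},
  {"claw": 1, "x": 0.05, "y": 0.0068, "z": 0, "turn": 0},
  {"claw": 1, "x": 0.05, "y": 0.0068, "z": 0, "turn": 0},
  {"claw": 1, "x": 0.05, "y": 0.0068, "z": 0, "turn": 0},
  {"claw": 1, "x": 0.05, "y": 0.0068, "z": 0, "turn": 0},
  {"claw": 1, "x": 0.05, "y": 0.0068, "z": 0, "turn": 0},
  {"claw": 1, "x": 0.05, "y": 0.0068, "z": 0, "turn": 0},
  {"claw": 1, "x": 0.05, "y": 0.0068, "z": 0, "turn": 0},
  {"claw": 1, "x": 0.05, "y": 0.0068, "z": 0, "turn": 0},
  {"claw": 1, "x": 0.05, "y": 0.0068, "z": 0, "turn": 0},
])

```text
time: 9.78
tool_pos: [0.4549, 0.3468, 0.2735]
tcp_rot: [-2.018, -2.407, 0.008]
wrist_force: [1.6, -0.8, -3.7]
width: 0.661
```

```bash
cat > st.py <<'E'
from h import *
s,p,Rm=pose(); print(s["time"],p,"W",tow(p),"yaw",yawof(Rm),"mm",s["width"]*85,s["wrist_force"],s["torque"])
E
python3 st.py
python3 - <<'E'
from h import *
s,p,Rm=pose(); p,Rm=go(p,Rm,[*w2(-.05,.205),.25],-80); go(p,Rm,[*w2(-.05,.205),.105])
E
```

```text
9.775 [0.4549 0.3468 0.2735] W [-0.065   0.1097] yaw -79.95937934115076 mm 56.19324623503721 [ 1.6436 -0.7799 -3.7074] [ 0.0263 -0.0629  0.0019]
turn 1 x 0.04
shift 2 x [0.0477 0.0076 0.0116]
shift 3 x [0.0001 0.0002 0.0483]
```

Call:
jog_arm([
  {"claw": 1, "x": 0.048, "y": 0.0076, "z": 0.0116, "turn": 0},
  {"claw": 1, "x": 0.048, "y": 0.0076, "z": 0.0116, "turn": 0},
  {"claw": 1, "x": 0, "y": 0, "z": 0.048, "turn": 0},
  {"claw": 1, "x": 0, "y": 0, "z": 0.048, "turn": 0},
  {"claw": 1, "x": 0, "y": 0, "z": 0.048, "turn": 0},
  {"claw": 1, "x": 0, "y": 0, "z": 0, "turn": 0},
])

```text
time: 10.52
tool_pos: [0.4496, 0.4386, 0.1013]
tcp_rot: [-2.017, -2.405, 0.026]
wrist_force: [-0.5, 0.3, -4.1]
width: 0.662
```

```bash
python3 st.py
python3 - <<'E'
from h import *
s,p,Rm=pose(); p,Rm=go(p,Rm,[*w2(-.05,.13),.107],-80,step=.015)
im=bot.read_camera("side"); c=im[80:380,60:460]; cv2.imwrite("pics/s3.png",cv2.resize(c,(800,600))[...,::-1])
E
```

```text
10.525 [0.4496 0.4386 0.1013] W [-0.0543  0.2011] yaw -79.97333098840186 mm 56.27194049834115 [-0.4938  0.3087 -4.1182] [-0.0058  0.0253  0.0358]
turn 1 x 0.03
shift 5 x [-0.0142  0.0008 -0.001 ]
```

View pics/s3.png

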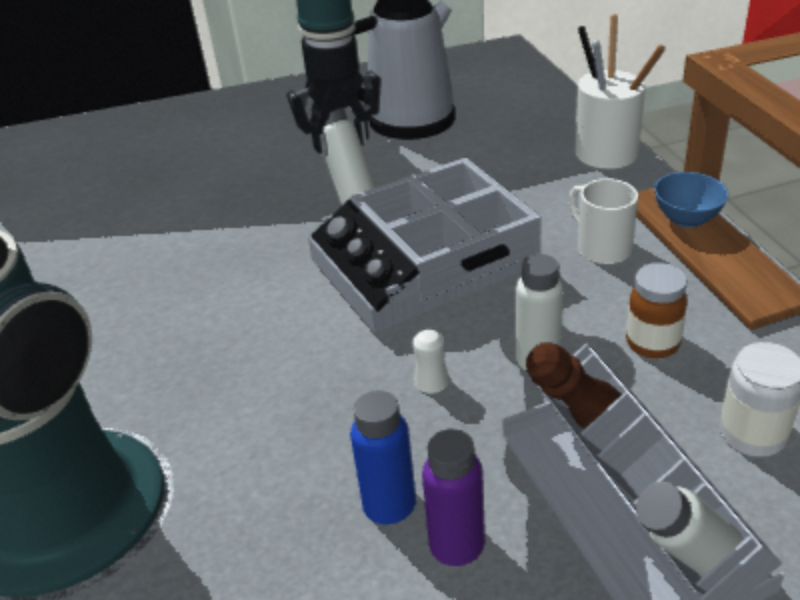

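The side view shows the bottle behind the tub's far wall, held at (345,160), with its base pointing to the tub and nothing else near. I push slowly.

Call:
jog_arm([
  {"claw": 1, "x": -0.008, "y": 0.0005, "z": -0.002, "turn": 0},
  {"claw": 1, "x": -0.008, "y": 0.0005, "z": -0.002, "turn": 0},
  {"claw": 1, "x": -0.008, "y": 0.0005, "z": 0, "turn": 0},
  {"claw": 1, "x": -0.008, "y": 0, "z": 0, "turn": 0},
  {"claw": 1, "x": -0.008, "y": 0, "z": 0, "turn": 0},
  {"claw": 1, "x": -0.008, "y": 0, "z": 0, "turn": 0},
])

```text
time: 11.32
tool_pos: [0.4656, 0.3991, 0.1155]
tcp_rot: [-2.019, -2.404, -0.011]
wrist_force: [-2.1, 6.5, 0.6]
width: 0.662
```

```bash
python3 st.py
```

```text
11.325 [0.4656 0.3991 0.1155] W [-0.0454  0.1594] yaw -80.03998735486987 mm 56.28594676207727 [-2.0645  6.491   0.6332] [1.3534 0.2838 0.0702]
```

Call:
jog_arm([
  {"claw": 1, "x": 0, "y": 0, "z": 0.003, "turn": 0},
  {"claw": 1, "x": -0.007, "y": 0, "z": 0.002, "turn": 0},
  {"claw": 1, "x": -0.007, "y": 0, "z": 0, "turn": 0},
  {"claw": 1, "x": 0, "y": 0, "z": 0, "turn": 0},
], newtons=20)

```text
time: 11.82
tool_pos: [0.4677, 0.3834, 0.109]
tcp_rot: [-2.019, -2.406, -0.004]
wrist_force: [-0.1, 2.6, -2.7]
width: 0.664
```

```bash
python3 st.py
```

```text
11.825 [0.4677 0.3834 0.109 ] W [-0.0461  0.1435] yaw -80.0063860575382 mm 56.44551021572588 [-0.072   2.5574 -2.7129] [ 0.9737 -0.0317 -0.0221]
```

Call:
jog_arm([
  {"claw": 1, "x": -0.006, "y": 0, "z": 0, "turn": 0},
  {"claw": 1, "x": -0.006, "y": 0, "z": 0, "turn": 0},
  {"claw": 1, "x": -0.005, "y": 0, "z": 0, "turn": 0},
  {"claw": 1, "x": 0, "y": 0, "z": 0, "turn": 0},
])

```text
time: 12.32
tool_pos: [0.4702, 0.365, 0.1081]
tcp_rot: [2.019, 2.406, -0.001]
wrist_force: [0.3, 2.5, -2.7]
width: 0.667
```

```bash
python3 st.py
python3 - <<'E'
from h import *
im=bot.read_camera("side"); g=im[100:200,190:290]; cv2.imwrite("pics/sideB.png",im[...,::-1])
im2=bot.read_camera("wrist"); cv2.imwrite("pics/wristB.png",im2[...,::-1])
im3=bot.read_camera("scene"); 
a=cv2.resize(im[90:240,180:320],(560,600))[...,::-1]; b=cv2.resize(im3[0:240,400:496],(240,600))[...,::-1]
cv2.imwrite("pics/compB.png",np.hstack([a,b]))
s,p,Rm=pose(); print(proj("side",p+[0,0,.02]),proj("side",p+[0,0,-.085]),proj("scene",p+[0,0,.02]))
E
```

```text
12.325 [0.4702 0.365  0.1081] W [-0.0468  0.125 ] yaw -79.98380952438312 mm 56.683189122718055 [ 0.3192  2.4743 -2.6735] [ 0.5732 -0.0967  0.0527]
[243.6599 157.0757] [247.2372 187.5757] [474.2843 171.3677]
```

```bash
cat > tilt.py <<'E'
from h import *
im=bot.read_camera("scene"); s,p,Rm=pose()
u,v=proj("scene",p+[0,0,.0]).astype(int); x0,y0=u-45,v-70; c=im[y0:v+80,x0:u+45].astype(int)
m=((c.min(2)>120)&(c.max(2)-c.min(2)<40)).astype(np.uint8); n,l,st,ce=cv2.connectedComponentsWithStats(m)
for i in range(1,n):
    if st[i,4]>150: print(i,st[i],ce[i]+[x0,y0])
for r in range(0,150,4): print("".join(".#"[k] for k in m[r,::2]))
e=proj("scene",p+[0,0,.05])-proj("scene",p+[0,0,-.08]); print("vertical dir px",e/np.linalg.norm(e))
E
python3 tilt.py
```

```text
1 [   0    0   35   78 2061] [442.3954 146.328 ]
3 [  0  91  74  45 460] [466.6543 224.8196]
5 [ 65 139  25  11 175] [507.4629 254.5829]
.#################...........................
##################...........................
################.............................
###########..................................
##########...................................
###########..................................
############.................................
############.................................
#############................................
#############................................
#############................................
###############..............................
################.............................
################.............................
################.....##......................
################.............................
################.............................
..###############............................
.......##########............................
...............#.............................
.............................................
.............................................
.............................................
.....................###.....................
........................###..................
........###................##................
.............................###.............
...............................###...........
.........###.....................####........
...........####............######............
.............####....#####...................
..............######.........................
........#####................................
.######......................................
.............................................
...........................................##
....................................#########
.................................############
vertical dir px [ 0.1508 -0.9886]
```

Run:
```python
from h import *
im=bot.read_camera("scene"); a=np.clip(im[100:240,400:560].astype(float)*1.8,0,255).astype(np.uint8)
s=bot.read_camera("side");b=np.clip(s[90:230,190:310].astype(float)*1.5,0,255).astype(np.uint8)
cv2.imwrite("pics/B2.png",np.hstack([cv2.resize(a,(456,400),interpolation=2),cv2.resize(b,(343,400),interpolation=2)])[...,::-1])
```

```text
(no output)
```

View pics/B2.png

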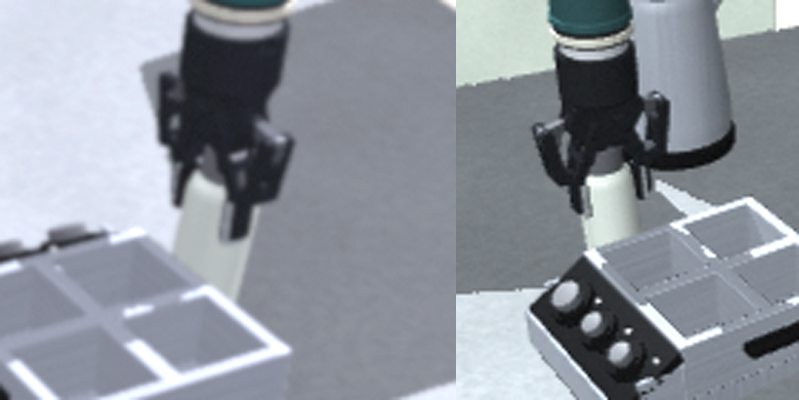

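The bottle now looks upright, within about 2° of the image vertical: its right edge runs from (258,200) to (240,300). I lift it, carry it over cell1 and lower it.

Call:
jog_arm([
  {"claw": 1, "x": 0.005, "y": 0, "z": 0, "turn": 0},
  {"claw": 1, "x": 0.002, "y": 0, "z": -0.04, "turn": 0},
  {"claw": 1, "x": 0, "y": 0, "z": -0.04, "turn": 0},
  {"claw": 1, "x": 0, "y": 0, "z": -0.04, "turn": 0},
  {"claw": 1, "x": -0.029, "y": 0.03, "z": 0, "turn": 0},
  {"claw": 1, "x": -0.029, "y": 0.03, "z": 0, "turn": 0},
  {"claw": 1, "x": -0.029, "y": 0.033, "z": 0, "turn": 0},
  {"claw": 1, "x": 0, "y": 0, "z": 0, "turn": 0},
], newtons=35)

```text
time: 13.62
tool_pos: [0.5773, 0.3008, 0.2274]
tcp_rot: [2.022, 2.403, -0.004]
wrist_force: [-1.4, 0.2, -4.6]
width: 0.658
```

```bash
python3 st.py
python3 - <<'E'
from h import *
s,p,Rm=pose(); p,Rm=go(p,Rm,[*w2(.047,.045),.22]); go(p,Rm,[*w2(.047,.045),.122],step=.04)
E
```

```text
13.625 [0.5773 0.3008 0.2274] W [0.0476 0.0432] yaw -80.15776331846666 mm 55.93404097219284 [-1.4295  0.2118 -4.6495] [ 0.0165  0.0196 -0.078 ]
shift 1 x [ 0.0018 -0.0006  0.0074]
shift 3 x [0.0001 0.     0.0327]
```

Call:
jog_arm([
  {"claw": 1, "x": 0.0018, "y": -0.0006, "z": 0.0074, "turn": 0},
  {"claw": 1, "x": 0, "y": 0, "z": 0.033, "turn": 0},
  {"claw": 1, "x": 0, "y": 0, "z": 0.033, "turn": 0},
  {"claw": 1, "x": 0, "y": 0, "z": 0.03, "turn": 0},
  {"claw": 1, "x": 0, "y": 0, "z": 0.004, "turn": 0},
  {"claw": 1, "x": 0, "y": 0, "z": 0, "turn": 0},
])

```text
time: 14.38
tool_pos: [0.574, 0.3056, 0.1211]
tcp_rot: [-2.017, -2.408, 0.001]
wrist_force: [-0.1, -0.1, -3.7]
width: 0.657
```

```bash
python3 st.py
```

```text
14.375 [0.574  0.3056 0.1211] W [0.0451 0.0485] yaw -79.91744090951347 mm 55.847683514019046 [-0.1234 -0.0536 -3.6987] [-0.0613 -0.0143 -0.031 ]
```

Call:
jog_arm([
  {"claw": 1, "x": -0.002, "y": 0.001, "z": 0.004, "turn": 0},
  {"claw": 1, "x": -0.001, "y": 0, "z": 0.004, "turn": 0},
  {"claw": 1, "x": 0, "y": 0, "z": 0, "turn": 0},
])

```text
time: 14.75
tool_pos: [0.5774, 0.3023, 0.1145]
tcp_rot: [2.018, 2.406, 0.004]
wrist_force: [1.2, -0.6, -0.3]
width: 0.656
```

```bash
python3 st.py
```

```text
14.75 [0.5774 0.3023 0.1145] W [0.0479 0.0447] yaw -79.99464838664893 mm 55.78111588604642 [ 1.1884 -0.5664 -0.3106] [-0.1396 -0.1308  0.0005]
```

It has seated at TCP z ≈ .1145, as predicted. I release, retreat upward and go for the far bottle.

Call:
jog_arm([
  {"claw": 0.1, "x": 0, "y": 0, "z": 0, "turn": 0},
  {"claw": 0.1, "x": 0, "y": 0, "z": 0, "turn": 0},
  {"claw": 0.1, "x": 0, "y": 0, "z": 0, "turn": 0},
  {"claw": 0.1, "x": 0, "y": 0, "z": -0.02, "turn": 0},
  {"claw": 0.1, "x": 0, "y": 0, "z": -0.04, "turn": 0},
  {"claw": 0.1, "x": 0, "y": 0, "z": -0.05, "turn": 0},
  {"claw": 0, "x": 0, "y": 0, "z": -0.05, "turn": 0},
  {"claw": 0, "x": 0, "y": 0, "z": 0, "turn": 0},
], newtons=30)

```text
time: 15.75
tool_pos: [0.5794, 0.3038, 0.2817]
tcp_rot: [2.015, 2.403, 0.019]
wrist_force: [0.1, -0.1, 0.9]
width: 1.003
```

```bash
python3 st.py
python3 - <<'E'
from h import *
im=bot.read_camera("wrist"); cv2.imwrite("pics/placed1.png",im[...,::-1])
P=bot.camera_params("wrist")
for z in(.178,): print("pred cap",proj("wrist",[*w2(.047,.047),z],P))
g=cv2.cvtColor(im,cv2.COLOR_RGB2GRAY)
h=cv2.HoughCircles(g,cv2.HOUGH_GRADIENT,1,60,param1=80,param2=25,minRadius=20,maxRadius=70); print(h)
s,p,Rm=pose(); p2=[.5425,-.358,.25]; p,Rm=go(p,Rm,p2,3.7,step=.06)
E
```

```text
15.75 [0.5794 0.3038 0.2817] W [0.0501 0.0458] yaw -79.9744138330164 mm 85.28936103341802 [ 0.1313 -0.1287  0.8814] [-0.0164  0.0257  0.0078]
pred cap [317.0408 236.3212]
[[[309.5 228.5  41.9]
  [624.5 405.5  63.1]
  [472.5 353.5  40. ]
  [125.5 304.5  32.1]
  [316.5 295.5  46.1]]]
turn 8 x -10.46
shift 12 x [ 0.0065 -0.0548  0.0019]
```

Call:
jog_arm([
  {"claw": 0, "x": 0, "y": 0, "z": 0, "turn": -10.46},
  {"claw": 0, "x": 0, "y": 0, "z": 0, "turn": -10.46},
  {"claw": 0, "x": 0, "y": 0, "z": 0, "turn": -10.46},
  {"claw": 0, "x": 0, "y": 0, "z": 0, "turn": -10.46},
  {"claw": 0, "x": 0, "y": 0, "z": 0, "turn": -10.46},
  {"claw": 0, "x": 0, "y": 0, "z": 0, "turn": -10.46},
  {"claw": 0, "x": 0, "y": 0, "z": 0, "turn": -10.46},
  {"claw": 0, "x": 0, "y": 0, "z": 0, "turn": -10.46},
  {"claw": 0, "x": 0.0063, "y": -0.0548, "z": 0.002, "turn": 0},
  {"claw": 0, "x": 0.0063, "y": -0.0548, "z": 0.002, "turn": 0},
])

```text
time: 17.05
tool_pos: [0.5696, 0.1911, 0.2673]
tcp_rot: [0.105, -3.137, 0.001]
wrist_force: [0.3, -0.2, 0.6]
width: 1.005
```

Call:
jog_arm([
  {"claw": 0, "x": 0.0063, "y": -0.0548, "z": 0.002, "turn": 0},
  {"claw": 0, "x": 0.0063, "y": -0.0548, "z": 0.002, "turn": 0},
  {"claw": 0, "x": 0.0063, "y": -0.0548, "z": 0.002, "turn": 0},
  {"claw": 0, "x": 0.0063, "y": -0.0548, "z": 0.002, "turn": 0},
  {"claw": 0, "x": 0.0063, "y": -0.0548, "z": 0.002, "turn": 0},
  {"claw": 0, "x": 0.0063, "y": -0.0548, "z": 0.002, "turn": 0},
  {"claw": 0, "x": 0.0063, "y": -0.0548, "z": 0.002, "turn": 0},
  {"claw": 0, "x": 0.0063, "y": -0.0548, "z": 0.002, "turn": 0},
  {"claw": 0, "x": 0.0063, "y": -0.0548, "z": 0.002, "turn": 0},
  {"claw": 0, "x": 0.0063, "y": -0.0548, "z": 0.002, "turn": 0},
])

```text
time: 18.3
tool_pos: [0.5421, -0.3601, 0.2475]
tcp_rot: [0.101, -3.138, -0.003]
wrist_force: [1.2, 0.5, 0.3]
width: 1.001
```

```bash
python3 st.py
python3 - <<'E'
from h import *
s,p,Rm=pose(); go(p,Rm,[.5445,-.359,.10],3.7,step=.05)
P=bot.camera_params("wrist"); im=bot.read_camera("wrist"); cv2.imwrite("pics/far.png",im[...,::-1])
print("pred",proj("wrist",[.51,-.359,.156],P))
g=im.astype(int); m=((g.max(2)-g.min(2)<14)&(g.max(2)>60)&(g.max(2)<130)).astype(np.uint8); m=cv2.morphologyEx(m,cv2.MORPH_OPEN,np.ones((9,9)))
n,l,st,ce=cv2.connectedComponentsWithStats(m)
for i in range(1,n):
    if 800<st[i,4]<20000 : print(st[i],ce[i])
E
```

```text
18.3 [ 0.5421 -0.3601  0.2475] W [-0.1019 -0.6015] yaw 3.696179682582088 mm 85.11295875607478 [1.2152 0.4633 0.2752] [-0.0425 -0.0092  0.0002]
turn 1 x -0.0
shift 3 x [-0.0009  0.0002  0.0492]
pred [326.1869 186.1881]
[   0    0  114   80 4122] [35.9204 25.0638]
[  297     0   187    79 10431] [385.4246  37.2448]
[  130   139   184   154 13567] [220.6295 228.3418]
[ 590  138   28   52 1140] [603.1535 163.2614]
[  368   191   231    96 12326] [484.7209 226.837 ]
[592 254  41  34 989] [614.8625 273.7017]
[ 260  289  368   71 5352] [451.8118 303.3262]
[ 301  362  126   80 6050] [364.402  401.1078]
```

Run:
```python
from h import *
im=cv2.imread("pics/far.png"); g=cv2.cvtColor(im,cv2.COLOR_BGR2GRAY)[120:290,230:430]
print(cv2.HoughCircles(g,cv2.HOUGH_GRADIENT,1,40,param1=80,param2=15,minRadius=28,maxRadius=48)+[230,120,0])
# white body columns below cap
c=im.astype(int)
for v in (240,255,270): 
    r=c[v,230:430]; k=np.where((r.min(1)>130))[0]+230; print(v,k.min() if len(k) else None,k.max() if len(k) else None, np.mean(k))
```

```text
[[[320.5 191.5  38.5]
  [390.5 218.5  34.7]]]
240 295 429 346.18279569892474
255 247 416 349.1904761904762
270 245 429 340.90816326530614
```

Call:
jog_arm([
  {"claw": 0, "x": -0.0015, "y": -0.001, "z": 0.049, "turn": 0},
  {"claw": 0, "x": -0.0015, "y": 0, "z": 0.049, "turn": 0},
  {"claw": 0, "x": -0.001, "y": 0, "z": 0.048, "turn": 0},
  {"claw": 0, "x": 0, "y": 0, "z": 0, "turn": 0},
], newtons=30)

```text
time: 18.85
tool_pos: [0.5428, -0.3563, 0.0966]
tcp_rot: [0.101, -3.13, -0.012]
wrist_force: [0.1, 0.4, -0.3]
width: 1.0
```

```bash
python3 st.py
```

```text
18.85 [ 0.5428 -0.3563  0.0966] W [-0.1005 -0.5979] yaw 3.702332947361534 mm 85.03253344187723 [ 0.0638  0.4141 -0.327 ] [-0.0119  0.0244 -0.0092]
```

Call:
jog_arm([
  {"claw": 0, "x": 0, "y": 0, "z": 0, "turn": 0},
  {"claw": 0, "x": 0, "y": 0, "z": 0, "turn": 0},
])

```text
time: 19.1
tool_pos: [0.5491, -0.3608, 0.1062]
tcp_rot: [-0.102, 3.136, -0.005]
wrist_force: [0.3, 1.2, 0.2]
width: 0.998
```

```bash
python3 st.py
```

```text
19.1 [ 0.5491 -0.3608  0.1062] W [-0.0952 -0.6035] yaw 3.7100685660007375 mm 84.87062859581935 [0.2896 1.1877 0.1989] [ 0.0073  0.0718 -0.0195]
```

Call:
jog_arm([
  {"claw": 0, "x": 0, "y": 0, "z": 0.001, "turn": 0},
  {"claw": 0, "x": 0, "y": 0, "z": 0, "turn": 0},
  {"claw": 1, "x": 0, "y": 0, "z": 0, "turn": 0},
  {"claw": 1, "x": 0, "y": 0, "z": 0, "turn": 0},
  {"claw": 1, "x": 0, "y": 0, "z": 0, "turn": 0},
  {"claw": 1, "x": 0, "y": 0, "z": 0, "turn": 0},
], newtons=30)

```text
time: 19.85
tool_pos: [0.5473, -0.3593, 0.1026]
tcp_rot: [0.101, -3.14, -0.001]
wrist_force: [-2.7, 2.3, 5.4]
width: 0.657
```

```bash
python3 st.py
```

```text
19.85 [ 0.5473 -0.3593  0.1026] W [-0.0966 -0.6016] yaw 3.6971651928739857 mm 55.82798889744675 [-2.7435  2.2625  5.3628] [ 0.5271  0.2947 -0.0525]
```

Call:
jog_arm([
  {"claw": 1, "x": 0.0115, "y": 0, "z": -0.0164, "turn": 0},
  {"claw": 1, "x": 0.0057, "y": 0, "z": -0.0082, "turn": 0},
  {"claw": 1, "x": 0, "y": 0, "z": 0, "turn": 0},
])

```text
time: 20.23
tool_pos: [0.5297, -0.3613, 0.1276]
tcp_rot: [-0.101, 3.139, -0.002]
wrist_force: [0.1, -1.0, -2.3]
width: 0.654
```

```bash
python3 st.py
```

```text
20.225 [ 0.5297 -0.3613  0.1276] W [-0.1143 -0.6006] yaw 3.668769654463447 mm 55.586388967487586 [ 0.0984 -0.9946 -2.2591] [-0.0415 -0.1389 -0.0069]
```

Call:
jog_arm([
  {"claw": 1, "x": 0.0115, "y": 0, "z": -0.0164, "turn": 0},
  {"claw": 1, "x": 0.0115, "y": 0, "z": -0.0164, "turn": 0},
  {"claw": 1, "x": 0.0115, "y": 0, "z": -0.0164, "turn": 0},
  {"claw": 1, "x": 0.0115, "y": 0, "z": -0.0164, "turn": 0},
  {"claw": 1, "x": 0, "y": 0, "z": -0.04, "turn": 0},
  {"claw": 1, "x": 0, "y": 0, "z": -0.04, "turn": 0},
  {"claw": 1, "x": 0, "y": 0, "z": 0, "turn": 0},
])

```text
time: 21.1
tool_pos: [0.4858, -0.3656, 0.2778]
tcp_rot: [-0.101, 3.133, -0.01]
wrist_force: [0.6, 0.6, -4.2]
width: 0.656
```

```bash
python3 st.py
python3 - <<'E'
from h import *
s,p,Rm=pose();  go(p,Rm,[*w2(-.05,.205),.28],-80,step=.055)
im=bot.read_camera("side"); cv2.imwrite("pics/s5.png",im[...,::-1])
for o in ([.051,0,-.067],[-.035,0,.056]): print(proj("side",p+o))
u=proj("side",p+[.02,0,-.03]).astype(int); c=im[u[1]-40:u[1]+60,u[0]-50:u[0]+60].astype(int)
m=((c.min(2)>120)&(c.max(2)-c.min(2)<30)).astype(np.uint8)
for r in range(0,100,3): print("".join(".#"[k] for k in m[r,::2]))
E
```

```text
21.1 [ 0.4858 -0.3656  0.2778] W [-0.1583 -0.5972] yaw 3.6817247162144233 mm 55.763671060637826 [ 0.6365  0.5548 -4.1872] [-0.0094 -0.0029  0.0265]
turn 8 x 10.46
shift 15 x [ 0.0535  0.0072 -0.0006]
[408.878  308.1126]
[369.376  270.0138]
.....#########..........................#..############
...#....#.######............................###########
........##########..##......................###########
.......###########..#.#.....................###########
......#############..##....................############
.....##############...##.....#.............############
.....#############....###....##...........#############
.....############.....###................##############
.....###########......###................##############
........######.......####...............###############
....................#####.............#################
........##........#######..........####################
..........###############..........####################
#..........#############.............##################
#............###########........#.....################.
#...............####
[... 343 characters left out ...]
########.#################..
########.........####.......#####..#.##################
#########...##...##...........##....#.#################
##########....#.##..........##.......##.###############
###########....#.........###...........#.##############
###########.....#........##.............#.#############
############.....#.....##.................#.###########
############......#...#...................##.##########
############........#.......................#.#########
#############.......##.........#..#.........##.########
##############........#.........#.....#...###..#.######
###############........#.........#.......##...##..#####
##################......#..........#...##....#.....####
```

Call:
jog_arm([
  {"claw": 1, "x": 0, "y": 0, "z": 0, "turn": 10.46},
  {"claw": 1, "x": 0, "y": 0, "z": 0, "turn": 10.46},
  {"claw": 1, "x": 0, "y": 0, "z": 0, "turn": 10.46},
  {"claw": 1, "x": 0, "y": 0, "z": 0, "turn": 10.46},
  {"claw": 1, "x": 0, "y": 0, "z": 0, "turn": 10.46},
  {"claw": 1, "x": 0, "y": 0, "z": 0, "turn": 10.46},
  {"claw": 1, "x": 0, "y": 0, "z": 0, "turn": 10.46},
  {"claw": 1, "x": 0, "y": 0, "z": 0, "turn": 10.46},
  {"claw": 1, "x": 0.0535, "y": 0.0072, "z": 0, "turn": 0},
  {"claw": 1, "x": 0.0535, "y": 0.0072, "z": 0, "turn": 0},
])

```text
time: 22.4
tool_pos: [0.4779, -0.2543, 0.2688]
tcp_rot: [-2.018, -2.401, 0.001]
wrist_force: [1.5, 0.7, -3.6]
width: 0.657
```

Call:
jog_arm([
  {"claw": 1, "x": 0.0535, "y": 0.0072, "z": 0, "turn": 0},
  {"claw": 1, "x": 0.0535, "y": 0.0072, "z": 0, "turn": 0},
  {"claw": 1, "x": 0.0535, "y": 0.0072, "z": 0, "turn": 0},
  {"claw": 1, "x": 0.0535, "y": 0.0072, "z": 0, "turn": 0},
  {"claw": 1, "x": 0.0535, "y": 0.0072, "z": 0, "turn": 0},
  {"claw": 1, "x": 0.0535, "y": 0.0072, "z": 0, "turn": 0},
  {"claw": 1, "x": 0.0535, "y": 0.0072, "z": 0, "turn": 0},
  {"claw": 1, "x": 0.0535, "y": 0.0072, "z": 0, "turn": 0},
  {"claw": 1, "x": 0.0535, "y": 0.0072, "z": 0, "turn": 0},
  {"claw": 1, "x": 0.0535, "y": 0.0072, "z": 0, "turn": 0},
])

```text
time: 23.65
tool_pos: [0.4558, 0.2843, 0.2693]
tcp_rot: [-2.018, -2.406, 0.007]
wrist_force: [1.2, -1.1, -3.5]
width: 0.655
```

```bash
python3 st.py
python3 - <<'E'
from h import *
s,p,Rm=pose();  p,Rm=go(p,Rm,[*w2(-.05,.202),.26],-80,step=.055);go(p,Rm,[*w2(-.05,.202),.105],-80,step=.055);
E
```

```text
23.65 [0.4558 0.2843 0.2693] W [-0.075   0.0481] yaw -79.96228491011794 mm 55.68725509087197 [ 1.2487 -1.0892 -3.4694] [-0.0068 -0.0357 -0.008 ]
turn 1 x 0.04
shift 3 x [0.0513 0.0084 0.003 ]
shift 3 x [0.0001 0.0002 0.0517]
```

Call:
jog_arm([
  {"claw": 1, "x": 0.0513, "y": 0.0084, "z": 0, "turn": 0},
  {"claw": 1, "x": 0.0513, "y": 0.0084, "z": 0, "turn": 0},
  {"claw": 1, "x": 0.0513, "y": 0.0084, "z": 0, "turn": 0},
  {"claw": 1, "x": 0, "y": 0, "z": 0.054, "turn": 0},
  {"claw": 1, "x": 0, "y": 0, "z": 0.054, "turn": 0},
  {"claw": 1, "x": 0, "y": 0, "z": 0.054, "turn": 0},
  {"claw": 1, "x": 0, "y": 0, "z": 0, "turn": 0},
  {"claw": 1, "x": 0, "y": 0, "z": 0, "turn": 0},
  {"claw": 1, "x": 0, "y": 0, "z": 0, "turn": 0},
])

```text
time: 24.78
tool_pos: [0.4575, 0.441, 0.1134]
tcp_rot: [2.019, 2.406, 0.009]
wrist_force: [1.0, 0.5, -4.1]
width: 0.655
```

```bash
python3 st.py
```

```text
24.775 [0.4575 0.441  0.1134] W [-0.0461  0.202 ] yaw -79.98650416995048 mm 55.65553068194681 [ 0.9567  0.5257 -4.1057] [-0.0431 -0.0084  0.0322]
```

Call:
jog_arm([
  {"claw": 1, "x": -0.008, "y": 0, "z": 0.002, "turn": 0},
  {"claw": 1, "x": -0.008, "y": 0, "z": 0, "turn": 0},
  {"claw": 1, "x": -0.008, "y": 0, "z": 0, "turn": 0},
  {"claw": 1, "x": -0.008, "y": 0, "z": 0, "turn": 0},
  {"claw": 1, "x": -0.008, "y": 0, "z": 0.001, "turn": 0},
  {"claw": 1, "x": -0.008, "y": 0, "z": 0.001, "turn": 0},
  {"claw": 1, "x": -0.006, "y": 0, "z": 0, "turn": 0},
  {"claw": 1, "x": 0, "y": 0, "z": 0, "turn": 0},
], newtons=20)

```text
time: 25.78
tool_pos: [0.4652, 0.3857, 0.1062]
tcp_rot: [2.019, 2.406, -0.0]
wrist_force: [0.9, 2.1, -3.7]
width: 0.655
```

```bash
python3 st.py
```

```text
25.775 [0.4652 0.3857 0.1062] W [-0.0481  0.1463] yaw -79.9881023700059 mm 55.688934856848945 [ 0.8859  2.0735 -3.7051] [ 0.4749 -0.1774 -0.0711]
```

Call:
jog_arm([
  {"claw": 1, "x": -0.006, "y": 0, "z": -0.001, "turn": 0},
  {"claw": 1, "x": -0.006, "y": 0, "z": 0, "turn": 0},
  {"claw": 1, "x": -0.006, "y": 0, "z": 0, "turn": 0},
  {"claw": 1, "x": -0.003, "y": 0, "z": 0, "turn": 0},
  {"claw": 1, "x": 0, "y": 0, "z": 0, "turn": 0},
])

```text
time: 26.4
tool_pos: [0.4683, 0.3649, 0.1068]
tcp_rot: [-2.019, -2.407, 0.002]
wrist_force: [-1.3, 2.3, -3.9]
width: 0.652
```

```bash
python3 st.py
python3 - <<'E'
from h import *
im=bot.read_camera("scene"); a=im[100:240,400:560]; g=cv2.cvtColor(a,cv2.COLOR_RGB2GRAY).astype(int)
b=cv2.cvtColor(cv2.imread("pics/B2.png"),cv2.COLOR_BGR2GRAY)
p=pose()[1]; print(proj("scene",p)-[400,100])
# bright-on-dark bottle: per-row edges near the bottle
for v in range(60,112,5):
    print(v,"".join("%4d"%x for x in g[v,50:100:2]))
E
```

```text
26.4 [0.4683 0.3649 0.1068] W [-0.0487  0.1253] yaw -79.99686217813822 mm 55.398182726929655 [-1.2981  2.3062 -3.939 ] [ 0.339   0.1118 -0.0434]
[72.6057 79.2234]
60  131 130 129 131 126  80  44  18  18  34  79  61  50  35  20  25  32  40  22  20  19  20  20  21  31
65  130 130 130 131 120  71  29  20  69 111 124 126 118  99  52  22  29  33  21  19  21  24  21  27  67
70  131 132 132 132 123  71  20  51  98 105 106 109 109 109  78  35  21  19  20  22  35  38  47  68  77
75  130 130 130 130 129 129 125 105 101 100 101 101 101  91  78  61  21  22  34  93 102  81  77  78  79
80  138 130 129 130 130 100  94  96  96  96  96  96  96  97  96  91  53  22  58 101  84  77  77  78  78
85   89  93 100 114 121  67  50  55  66  77  84  89  89  87  83  72  90  99 104  90  78  77  78  78  78
90   76  77  80  99 109  64  50  50  51  52  53  53  52  53  54  82 104 104  97  78  78  77  77  78  77
95   77  77  87 107 120 124 122 113  99  85  76  75  85 120 159 173 158 106  80  78  78  78  80  80  78
100   76  78  91  98 101 103 105 107 110 113 113 115 120 121 122 123 117  84  77  77  79  79  78  77  79
105   97 101  97  99  99 100 100 101 103 104 104 105 105 104 106 111  96  78  77  78  77  76  78  78  77
110   90  90  98  99  99 100 100 102 104 105 105 105 104 103 107 116 135 146 128  90  76  76  77  76  77
```

Call:
jog_arm([
  {"claw": 1, "x": -0.005, "y": 0, "z": 0, "turn": 0},
  {"claw": 1, "x": 0, "y": 0, "z": 0, "turn": 0},
  {"claw": 1, "x": 0, "y": 0, "z": 0, "turn": 0},
], newtons=20)

```text
time: 26.82
tool_pos: [0.4694, 0.3605, 0.107]
tcp_rot: [-2.019, -2.407, 0.001]
wrist_force: [-0.3, 1.4, -4.2]
width: 0.643
```

```bash
python3 st.py
python3 - <<'E'
from h import *
im=bot.read_camera("scene"); a=im[100:240,400:560]; g=cv2.GaussianBlur(cv2.cvtColor(a,cv2.COLOR_RGB2GRAY),(3,3),0).astype(float)
for v in range(72,96,3):
    d=np.diff(g[v,76:100]); k=np.argmin(d); print(v,76+k+.5,d[k])
E
```

```text
26.825 [0.4694 0.3605 0.107 ] W [-0.0484  0.1208] yaw -79.97646475073394 mm 54.69257411878339 [-0.2874  1.3682 -4.2442] [ 0.3138  0.135  -0.0448]
72 78.5 -15.0
75 78.5 -20.0
78 80.5 -18.0
81 81.5 -18.0
84 87.5 -10.0
87 86.5 -10.0
90 85.5 -11.0
93 82.5 -22.0
```

The width is falling (56 to 54.7 mm), which suggests the pads sit on the shoulder. I'll stand this bottle on the worktop here and regrip it lower.

Call:
jog_arm([
  {"claw": 1, "x": 0.006, "y": 0, "z": 0.006, "turn": 0},
  {"claw": 1, "x": 0.003, "y": 0, "z": 0.006, "turn": 0},
  {"claw": 1, "x": 0, "y": 0, "z": 0.003, "turn": 0},
  {"claw": 1, "x": 0, "y": 0, "z": 0, "turn": 0},
  {"claw": 1, "x": 0, "y": 0, "z": 0, "turn": 0},
], newtons=22)

```text
time: 27.5
tool_pos: [0.468, 0.3695, 0.0922]
tcp_rot: [2.019, 2.407, -0.0]
wrist_force: [0.1, -0.5, -4.1]
width: 0.648
```

```bash
python3 st.py
```

```text
27.5 [0.468  0.3695 0.0922] W [-0.0482  0.1298] yaw -79.9762166917489 mm 55.056702613687705 [ 0.0836 -0.5218 -4.1049] [0.0149 0.0117 0.0019]
```

Still hanging freely; I continue down until it touches.

Call:
jog_arm([
  {"claw": 1, "x": 0, "y": 0, "z": 0.003, "turn": 0},
  {"claw": 1, "x": 0, "y": 0, "z": 0.003, "turn": 0},
  {"claw": 1, "x": 0, "y": 0, "z": 0, "turn": 0},
])

```text
time: 27.88
tool_pos: [0.4687, 0.3699, 0.0888]
tcp_rot: [2.019, 2.407, 0.002]
wrist_force: [-2.4, -3.4, 8.5]
width: 0.653
```

```bash
python3 st.py
```

```text
27.875 [0.4687 0.3699 0.0888] W [-0.0475  0.1301] yaw -79.97307435430533 mm 55.526426095635294 [-2.449  -3.3996  8.5215] [-0.4718  0.794   0.0597]
```

Call:
jog_arm([
  {"claw": 0.1, "x": 0, "y": 0, "z": -0.003, "turn": 0},
  {"claw": 0.1, "x": 0, "y": 0, "z": 0, "turn": 0},
  {"claw": 0.1, "x": 0, "y": 0, "z": 0, "turn": 0},
  {"claw": 0.1, "x": 0, "y": 0, "z": 0.003, "turn": 0},
  {"claw": 0.1, "x": 0, "y": 0, "z": 0.002, "turn": 0},
  {"claw": 0.1, "x": 0, "y": 0, "z": 0, "turn": 0},
], newtons=30)

```text
time: 28.62
tool_pos: [0.4676, 0.3693, 0.0836]
tcp_rot: [-2.019, -2.407, 0.002]
wrist_force: [-0.5, -0.7, 0.0]
width: 0.903
```

```bash
python3 st.py
```

```text
28.625 [0.4676 0.3693 0.0836] W [-0.0486  0.1297] yaw -79.97492685511645 mm 76.74705348297692 [-0.4735 -0.6839  0.0073] [-0.0247  0.0504 -0.0279]
```

Call:
jog_arm([
  {"claw": 1, "x": 0, "y": 0, "z": 0, "turn": 0},
  {"claw": 1, "x": 0, "y": 0, "z": 0, "turn": 0},
  {"claw": 1, "x": 0, "y": 0, "z": 0, "turn": 0},
  {"claw": 1, "x": 0, "y": 0, "z": 0, "turn": 0},
  {"claw": 1, "x": 0.004, "y": 0, "z": -0.005, "turn": 0},
  {"claw": 1, "x": 0, "y": 0, "z": -0.03, "turn": 0},
  {"claw": 1, "x": 0, "y": 0, "z": -0.045, "turn": 0},
  {"claw": 1, "x": 0, "y": 0, "z": -0.055, "turn": 0},
  {"claw": 1, "x": 0, "y": 0, "z": -0.055, "turn": 0},
  {"claw": 1, "x": 0, "y": 0, "z": 0, "turn": 0},
], newtons=35)

```text
time: 29.88
tool_pos: [0.4697, 0.3758, 0.2803]
tcp_rot: [2.017, 2.405, 0.017]
wrist_force: [1.0, 0.4, -3.8]
width: 0.664
```

```bash
python3 st.py
python3 - <<'E'
from h import *
s,p,Rm=pose(); p,Rm=go(p,Rm,[*w2(.0,-.047),.27],-80);p,Rm=go(p,Rm,[*w2(.047,-.047),.27],-80)
E
```

```text
29.875 [0.4697 0.3758 0.2803] W [-0.0454  0.1357] yaw -79.96514162169922 mm 56.45160809198994 [ 1.0222  0.4397 -3.8468] [-0.021  -0.0363  0.0069]
turn 1 x 0.03
shift 4 x [-0.0457  0.0113  0.0025]
shift 1 x [-0.      0.047   0.0005]
```

Call:
jog_arm([
  {"claw": 1, "x": -0.047, "y": 0, "z": 0, "turn": 0},
  {"claw": 1, "x": -0.047, "y": 0.005, "z": 0, "turn": 0},
  {"claw": 1, "x": -0.047, "y": 0.01, "z": 0, "turn": 0},
  {"claw": 1, "x": -0.047, "y": 0.03, "z": 0, "turn": 0},
  {"claw": 1, "x": 0, "y": 0.045, "z": 0, "turn": 0},
  {"claw": 1, "x": 0, "y": 0, "z": 0.03, "turn": 0},
  {"claw": 1, "x": 0, "y": 0, "z": 0.03, "turn": 0},
  {"claw": 1, "x": 0, "y": 0, "z": 0, "turn": 0},
  {"claw": 1, "x": 0, "y": 0, "z": 0, "turn": 0},
])

```text
time: 31.0
tool_pos: [0.5882, 0.2041, 0.2135]
tcp_rot: [-2.018, -2.407, 0.002]
wrist_force: [0.6, 0.0, -2.9]
width: 0.668
```

```bash
python3 st.py
python3 - <<'E'
from h import *
s,p,Rm=pose(); p,Rm=go(p,Rm,[*w2(.046,-.053),p[2]],-80);p,Rm=go(p,Rm,[*w2(.046,-.053),.12],-80,step=.035)
E
```

```text
31.0 [0.5882 0.2041 0.2135] W [ 0.0415 -0.0539] yaw -79.9665030840586 mm 56.7904789567042 [ 0.5647  0.0316 -2.9073] [-0.037  -0.0302 -0.0109]
turn 1 x 0.03
shift 1 x [ 0.0009  0.0045 -0.    ]
shift 3 x [0.     0.     0.0312]
```

Call:
jog_arm([
  {"claw": 1, "x": 0.001, "y": 0.0045, "z": 0, "turn": 0},
  {"claw": 1, "x": 0, "y": 0, "z": 0.03, "turn": 0},
  {"claw": 1, "x": 0, "y": 0, "z": 0.03, "turn": 0},
  {"claw": 1, "x": 0, "y": 0, "z": 0.03, "turn": 0},
  {"claw": 1, "x": 0, "y": 0, "z": 0.005, "turn": 0},
  {"claw": 1, "x": 0, "y": 0, "z": 0, "turn": 0},
  {"claw": 1, "x": 0, "y": 0, "z": 0, "turn": 0},
])

```text
time: 31.88
tool_pos: [0.5945, 0.2063, 0.1216]
tcp_rot: [2.017, 2.405, 0.005]
wrist_force: [-0.9, -0.7, -3.9]
width: 0.666
```

```bash
python3 st.py
```

```text
31.875 [0.5945 0.2063 0.1216] W [ 0.0481 -0.0529] yaw -79.97364273570906 mm 56.6389515648873 [-0.8596 -0.667  -3.8623] [ 0.0003 -0.0216 -0.0258]
```

Call:
jog_arm([
  {"claw": 1, "x": 0, "y": 0, "z": 0.004, "turn": 0},
  {"claw": 1, "x": 0, "y": 0, "z": 0.004, "turn": 0},
  {"claw": 1, "x": 0, "y": 0, "z": 0.002, "turn": 0},
  {"claw": 1, "x": 0, "y": 0, "z": 0, "turn": 0},
])

```text
time: 32.38
tool_pos: [0.5937, 0.2057, 0.1124]
tcp_rot: [2.018, 2.406, 0.002]
wrist_force: [-4.3, -2.6, 10.7]
width: 0.662
```

```bash
python3 st.py
```

```text
32.375 [0.5937 0.2057 0.1124] W [ 0.0471 -0.0533] yaw -79.97102997255514 mm 56.303628398157066 [-4.3454 -2.6241 10.7239] [-0.3539  0.9772  0.0257]
```

Call:
jog_arm([
  {"claw": 0.1, "x": 0, "y": 0, "z": -0.002, "turn": 0},
  {"claw": 0.1, "x": 0, "y": 0, "z": 0, "turn": 0},
  {"claw": 0.1, "x": 0, "y": 0, "z": 0, "turn": 0},
  {"claw": 0.1, "x": 0, "y": 0, "z": -0.02, "turn": 0},
  {"claw": 0.1, "x": 0, "y": 0, "z": -0.045, "turn": 0},
  {"claw": 0.1, "x": 0, "y": 0, "z": -0.05, "turn": 0},
  {"claw": 0, "x": 0, "y": 0, "z": -0.05, "turn": 0},
  {"claw": 0, "x": 0, "y": 0, "z": 0, "turn": 0},
])

```text
time: 33.38
tool_pos: [0.5962, 0.2068, 0.2845]
tcp_rot: [2.014, 2.402, 0.017]
wrist_force: [0.6, -0.2, 0.7]
width: 0.999
```

```bash
python3 st.py
python3 - <<'E'
from h import *
s,p,Rm=pose(); p,Rm=go(p,Rm,[.565,.003,.28],10,step=.055)
E
```

```text
33.375 [0.5962 0.2068 0.2845] W [ 0.0498 -0.0526] yaw -79.97475417764363 mm 84.90235680242404 [ 0.6381 -0.1633  0.6903] [ 0.0208 -0.0329  0.0216]
turn 9 x -10.0
shift 4 x [ 0.0165 -0.0488  0.0005]
```

Call:
jog_arm([
  {"claw": 0, "x": 0, "y": 0, "z": 0, "turn": -10},
  {"claw": 0, "x": 0, "y": 0, "z": 0, "turn": -10},
  {"claw": 0, "x": 0, "y": 0, "z": 0, "turn": -10},
  {"claw": 0, "x": 0, "y": 0, "z": 0, "turn": -10},
  {"claw": 0, "x": 0, "y": 0, "z": 0, "turn": -10},
  {"claw": 0, "x": 0, "y": 0, "z": 0, "turn": -10},
  {"claw": 0, "x": 0, "y": 0, "z": 0, "turn": -10},
  {"claw": 0, "x": 0, "y": 0, "z": 0, "turn": -10},
  {"claw": 0, "x": 0, "y": 0, "z": 0, "turn": -10},
])

```text
time: 34.5
tool_pos: [0.5924, 0.2057, 0.2758]
tcp_rot: [0.283, -3.128, 0.0]
wrist_force: [0.8, -0.4, -0.6]
width: 0.999
```

Call:
jog_arm([
  {"claw": 0, "x": 0.0165, "y": -0.0488, "z": 0, "turn": 0},
  {"claw": 0, "x": 0.0165, "y": -0.0488, "z": 0, "turn": 0},
  {"claw": 0, "x": 0.0165, "y": -0.0488, "z": 0, "turn": 0},
  {"claw": 0, "x": 0.0165, "y": -0.0488, "z": 0, "turn": 0},
  {"claw": 0, "x": 0, "y": 0, "z": 0, "turn": 0},
  {"claw": 0, "x": 0, "y": 0, "z": 0, "turn": 0},
  {"claw": 0, "x": 0, "y": 0, "z": 0, "turn": 0},
])

```text
time: 35.38
tool_pos: [0.5619, 0.0032, 0.2761]
tcp_rot: [0.277, -3.129, -0.001]
wrist_force: [0.0, -0.1, -0.1]
width: 1.005
```

```bash
python3 snap.py c
python3 - <<'E'
from h import *
import pickle
p,Rm,P=pickle.load(open("pics/c.pkl","rb")); g=cv2.cvtColor(cv2.imread("pics/c.png"),cv2.COLOR_BGR2GRAY)
q=proj("wrist",[.565,.003,.15],P).astype(int); print("pred",q)
x0,y0=q-75; h=cv2.HoughCircles(g[y0:y0+150,x0:x0+150],cv2.HOUGH_GRADIENT,1,20,param1=80,param2=15,minRadius=24,maxRadius=48)[0]+[x0,y0,0]
for c in h[:4]: print(c,plane("wrist",c[:2],.15,P))
print("shaker",plane("wrist",proj("wrist",[.426,.018,.078],P),.078,P))
for v in range(q[1]-66,q[1]+66,5): print("".join(" .:-=+*#%@"[min(9,int(k)//26)] for k in g[v,q[0]-75:q[0]+75:2]))
E
```

```text
35.375 [0.5619 0.0032 0.2761] 10.104499255140393 1.0045951248697773 [ 0.0075 -0.1063 -0.1387]
pred [319 230]
[316.5 233.5  31.6] [0.5672 0.0012 0.15  ]
shaker [0.426 0.018 0.078]
********************************************************************+=+====
****************************+++++++++*******************************+======
*********+++**++========+==+++++++++*********##********************+=======
++=====================+=++++++++++*********#####******************========
========================++++++++************#######*****************+======
+=====================++++++**####%%%%%%%%%%########***********#***+=======
=================+====++***###%%%%%%%%%%%%%%%%%%%####**************+=======
====================++*****##**+=-------=*#%%%@@%%%##**************+=======
===================++*****+----==++++++++=====*%@@@%%#*************+=======
========++========++****+-=++++++++++++++++++++=+%@@%%##**********+========
=================++***+==++++++++++++++++++++++*++#@@%%#***********+=======
=+================+***+++++++++++++++++++++++++++++#%%%#***********========
=========
[... 430 characters left out ...]
+++=============
************************+++++++++++++++++++++++++***++=====================
***************************+++++++++++++++++++++++=========================
*********************************++++++++=======++=========================
******#*************#**************++======++==============================
*************#********************+=+================+=====================
***************************#******+====================+===================
***********************************================================+=======
#***********************************++=======+=============================
*#*****************************#*******+=+========+++++==+=================
```

Run:
```python
from h import *
print("jar",plane("side",D(428,160),.105)); s,p,Rm=pose(); go(p,Rm,[.567,.001,.083],10,step=.05)
```

```text
jar [ 0.7185 -0.0334  0.105 ]
turn 1 x 0.12
shift 4 x [-0.0012 -0.0008  0.0483]
```

Call:
jog_arm([
  {"claw": 0, "x": -0.001, "y": -0.0008, "z": 0.052, "turn": 0},
  {"claw": 0, "x": -0.001, "y": -0.0008, "z": 0.052, "turn": 0},
  {"claw": 0, "x": -0.001, "y": -0.0008, "z": 0.052, "turn": 0},
  {"claw": 0, "x": -0.001, "y": 0, "z": 0.033, "turn": 0},
  {"claw": 0, "x": 0, "y": 0, "z": 0, "turn": 0},
  {"claw": 0, "x": 0, "y": 0, "z": 0, "turn": 0},
  {"claw": 1, "x": 0, "y": 0, "z": 0, "turn": 0},
  {"claw": 1, "x": 0, "y": 0, "z": 0, "turn": 0},
  {"claw": 1, "x": 0, "y": 0, "z": 0, "turn": 0},
  {"claw": 1, "x": 0, "y": 0, "z": 0, "turn": 0},
], newtons=35)

```text
time: 36.67
tool_pos: [0.5682, 0.0005, 0.0896]
tcp_rot: [-0.274, 3.125, -0.0]
wrist_force: [0.5, 1.6, 6.1]
width: 0.662
```

```bash
python3 st.py
```

```text
36.675 [0.5682 0.0005 0.0896] W [-0.0136 -0.2509] yaw 10.014916290092868 mm 56.22918217073234 [0.497  1.5535 6.0725] [0.2079 0.0033 0.0565]
```

Call:
jog_arm([
  {"claw": 1, "x": 0, "y": 0, "z": -0.04, "turn": 0},
  {"claw": 1, "x": 0, "y": 0, "z": -0.05, "turn": 0},
  {"claw": 1, "x": 0.015, "y": 0.01, "z": -0.05, "turn": 0},
  {"claw": 1, "x": 0.018, "y": 0.045, "z": 0, "turn": 0},
  {"claw": 1, "x": 0, "y": 0.05, "z": 0, "turn": 0},
  {"claw": 1, "x": 0, "y": 0.05, "z": 0, "turn": 0},
  {"claw": 1, "x": 0, "y": 0.049, "z": 0, "turn": 0},
  {"claw": 1, "x": 0, "y": 0, "z": 0, "turn": 0},
  {"claw": 1, "x": 0, "y": 0, "z": 0, "turn": 0},
  {"claw": 1, "x": 0, "y": 0, "z": 0, "turn": 0},
])

```text
time: 37.92
tool_pos: [0.4982, 0.1944, 0.227]
tcp_rot: [0.272, -3.129, 0.001]
wrist_force: [0.8, -0.0, -2.3]
width: 0.66
```

```bash
python3 st.py
python3 - <<'E'
from h import *
s,p,Rm=pose(); p,Rm=go(p,Rm,[*w2(-.048,-.047),p[2]],10);p,Rm=go(p,Rm,[*w2(-.048,-.047),.125],10,step=.035)
E
```

```text
37.925 [0.4982 0.1944 0.227 ] W [-0.0488 -0.0479] yaw 9.947314952018276 mm 56.11271697814045 [ 0.8438 -0.0142 -2.2843] [-0.0169  0.0536  0.0003]
turn 1 x -0.05
shift 1 x [-0.0008  0.0009 -0.    ]
shift 3 x [-0.     0.     0.034]
```

Call:
jog_arm([
  {"claw": 1, "x": 0, "y": 0, "z": 0.034, "turn": 0},
  {"claw": 1, "x": 0, "y": 0, "z": 0.034, "turn": 0},
  {"claw": 1, "x": 0, "y": 0, "z": 0.034, "turn": 0},
  {"claw": 1, "x": 0, "y": 0, "z": 0.004, "turn": 0},
  {"claw": 1, "x": 0, "y": 0, "z": 0.003, "turn": 0},
  {"claw": 1, "x": 0, "y": 0, "z": 0, "turn": 0},
  {"claw": 1, "x": 0, "y": 0, "z": 0, "turn": 0},
])

```text
time: 38.8
tool_pos: [0.4993, 0.1958, 0.1197]
tcp_rot: [-0.274, 3.127, 0.001]
wrist_force: [-0.7, 0.7, -2.5]
width: 0.655
```

```bash
python3 st.py
```

```text
38.8 [0.4993 0.1958 0.1197] W [-0.0475 -0.0466] yaw 10.016934587371228 mm 55.69391293243419 [-0.6946  0.6821 -2.5357] [-0.0767  0.0226  0.0163]
```

Call:
jog_arm([
  {"claw": 1, "x": 0, "y": 0, "z": 0.003, "turn": 0},
  {"claw": 1, "x": 0, "y": 0, "z": 0.003, "turn": 0},
  {"claw": 1, "x": 0, "y": 0, "z": 0, "turn": 0},
])

```text
time: 39.17
tool_pos: [0.5007, 0.1963, 0.1178]
tcp_rot: [-0.275, 3.124, 0.001]
wrist_force: [-7.2, -2.4, 22.6]
width: 0.658
```

```bash
python3 st.py
```

```text
39.175 [0.5007 0.1963 0.1178] W [-0.0461 -0.0464] yaw 10.046730150182679 mm 55.88918831235917 [-7.151  -2.38   22.5526] [-0.6491  1.2998 -0.0545]
```

Call:
jog_arm([
  {"claw": 0.1, "x": 0, "y": 0, "z": -0.004, "turn": 0},
  {"claw": 0.1, "x": 0, "y": 0, "z": 0, "turn": 0},
  {"claw": 0.1, "x": 0, "y": 0, "z": 0, "turn": 0},
  {"claw": 0.1, "x": 0, "y": 0, "z": -0.02, "turn": 0},
  {"claw": 0.1, "x": 0, "y": 0, "z": -0.045, "turn": 0},
  {"claw": 0.1, "x": 0, "y": 0, "z": -0.05, "turn": 0},
  {"claw": 1, "x": 0, "y": 0, "z": -0.05, "turn": 0},
  {"claw": 1, "x": 0.05, "y": 0.02, "z": -0.03, "turn": 0},
  {"claw": 1, "x": 0.045, "y": 0.02, "z": -0.03, "turn": 0},
  {"claw": 1, "x": 0, "y": 0, "z": 0, "turn": 0},
])

```text
time: 40.42
tool_pos: [0.3967, 0.2196, 0.3443]
tcp_rot: [-0.278, 3.124, 0.004]
wrist_force: [-0.3, 0.6, -1.5]
width: 0.04
```

Call:
jog_arm([
  {"claw": 1, "x": 0, "y": 0, "z": 0, "turn": 0},
  {"claw": 1, "x": 0, "y": 0, "z": 0, "turn": 0},
])

```text
time: 40.67
tool_pos: [0.3979, 0.2179, 0.3395]
tcp_rot: [0.273, -3.127, 0.002]
wrist_force: [-0.2, 0.6, 0.1]
width: -0.0
```

```bash
python3 snap.py w6; python3 st.py
```

```text
40.675 [0.3979 0.2179 0.3395] 9.986496410020562 -0.0004182781765622605 [-0.2037  0.5738  0.0962]
40.725 [0.3979 0.2179 0.3395] W [-0.1435 -0.0073] yaw 9.974678029262472 mm 0.25809496679749633 [ 0.7964 -0.3069 -0.0098] [-0.0171  0.0212  0.0302]
```

View pics/w6.png

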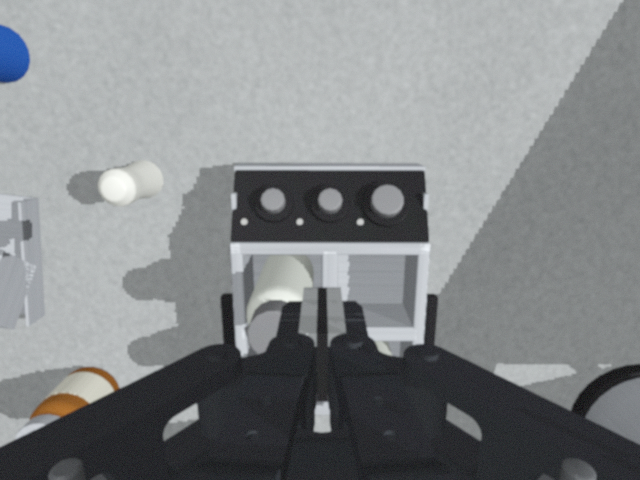

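All keys and bottle c in its well (cap at about (270,325)) are visible. The keys are at (273,200), (330,200) and (387,200). That was the last picture I can view.

Run:
```python
from h import *
import pickle
p,Rm,P=pickle.load(open("pics/w6.pkl","rb"))
g=cv2.cvtColor(cv2.imread("pics/w6.png"),cv2.COLOR_BGR2GRAY)
hc=cv2.HoughCircles(cv2.resize(g[160:240,236:424],None,fx=4,fy=4,interpolation=2),cv2.HOUGH_GRADIENT,1,120,param1=100,param2=22,minRadius=36,maxRadius=80)[0]/4+[236,160,0]; print(hc)
for c in hc: X=plane("wrist",c[:2],.071,P); print(X,tow(X))
s,p,Rm=pose()
pw=w2(-.133-.011,.056); p,Rm=go(p,Rm,[*pw,.10],10)
```

```text
[[387.875 199.875  15.825]
 [273.375 200.375  12.125]
 [329.875 199.875  11.75 ]]
[0.3946 0.2839 0.071 ] [-0.1353  0.0583]
[0.4148 0.1725 0.071 ] [-0.1348 -0.055 ]
[0.4046 0.2274 0.071 ] [-0.1353  0.0009]
turn 1 x -0.03
shift 5 x [-0.      0.0127  0.0479]
```

Call:
jog_arm([
  {"claw": 1, "x": 0, "y": 0.0125, "z": 0.0479, "turn": 0},
  {"claw": 1, "x": 0, "y": 0.0125, "z": 0.0479, "turn": 0},
  {"claw": 1, "x": 0, "y": 0.0125, "z": 0.0479, "turn": 0},
  {"claw": 1, "x": 0, "y": 0.0125, "z": 0.0479, "turn": 0},
  {"claw": 1, "x": -0.001, "y": 0.0125, "z": 0.0479, "turn": 0},
  {"claw": 1, "x": 0, "y": 0, "z": 0.005, "turn": 0},
  {"claw": 1, "x": 0, "y": 0, "z": 0, "turn": 0},
  {"claw": 1, "x": 0, "y": 0, "z": 0, "turn": 0},
  {"claw": 1, "x": 0, "y": 0, "z": 0, "turn": 0},
])

```text
time: 41.85
tool_pos: [0.3893, 0.2807, 0.0987]
tcp_rot: [-0.273, 3.126, 0.003]
wrist_force: [0.5, -0.2, 0.2]
width: -0.003
```

```bash
python3 st.py
```

```text
41.85 [0.3893 0.2807 0.0987] W [-0.1411  0.0561] yaw 9.992917082542439 mm -0.2401482421611029 [ 0.4877 -0.2099  0.2089] [-0.0004 -0.0015  0.0031]
```

Call:
jog_arm([
  {"claw": 1, "x": 0, "y": 0.001, "z": 0.01, "turn": 0},
  {"claw": 1, "x": 0, "y": 0, "z": 0.008, "turn": 0},
  {"claw": 1, "x": 0, "y": 0, "z": 0.006, "turn": 0},
  {"claw": 1, "x": 0, "y": 0, "z": 0.005, "turn": 0},
  {"claw": 1, "x": 0, "y": 0, "z": 0, "turn": 0},
  {"claw": 1, "x": 0, "y": 0, "z": 0, "turn": 0},
])

```text
time: 42.6
tool_pos: [0.3886, 0.2817, 0.0737]
tcp_rot: [-0.275, 3.129, -0.0]
wrist_force: [-14.9, -10.2, 46.3]
width: 0.002
```

```bash
python3 st.py
```

```text
42.6 [0.3886 0.2817 0.0737] W [-0.1416  0.0571] yaw 10.039968025317176 mm 0.20209527349876322 [-14.8858 -10.2254  46.2823] [-1.7689  2.2108 -0.1517]
```

Call:
jog_arm([
  {"claw": 1, "x": 0, "y": 0, "z": -0.003, "turn": 0},
  {"claw": 1, "x": 0, "y": 0, "z": 0, "turn": 0},
])

```text
time: 42.85
tool_pos: [0.3884, 0.2815, 0.0742]
tcp_rot: [-0.275, 3.128, 0.0]
wrist_force: [-8.1, -5.5, 27.3]
width: -0.0
```

```bash
python3 st.py
```

```text
42.85 [0.3884 0.2815 0.0742] W [-0.1419  0.057 ] yaw 10.03878839081647 mm -0.014212254915938924 [-8.1424 -5.4513 27.3012] [-1.0066  1.1667 -0.0804]
```

Call:
jog_arm([
  {"claw": 1, "x": 0, "y": 0, "z": -0.003, "turn": 0},
  {"claw": 1, "x": 0, "y": 0, "z": 0, "turn": 0},
  {"claw": 1, "x": 0, "y": 0, "z": 0, "turn": 0},
])

```text
time: 43.22
tool_pos: [0.3882, 0.2814, 0.0747]
tcp_rot: [-0.275, 3.129, 0.0]
wrist_force: [-2.2, -1.2, 10.3]
width: 0.001
```

```bash
python3 st.py
```

```text
43.225 [0.3882 0.2814 0.0747] W [-0.1421  0.0569] yaw 10.04004699631768 mm 0.06507530296116006 [-2.209  -1.1657 10.2625] [-0.3132  0.2789 -0.048 ]
```

Call:
jog_arm([
  {"claw": 1, "x": 0, "y": 0, "z": -0.003, "turn": 0},
  {"claw": 1, "x": 0, "y": 0, "z": 0, "turn": 0},
  {"claw": 1, "x": 0, "y": 0, "z": 0, "turn": 0},
])

```text
time: 43.6
tool_pos: [0.3873, 0.2811, 0.0764]
tcp_rot: [0.275, -3.129, 0.0]
wrist_force: [-1.4, -0.3, 5.0]
width: -0.005
```

```bash
python3 st.py
```

```text
43.6 [0.3873 0.2811 0.0764] W [-0.143   0.0568] yaw 10.029662606735743 mm -0.4495640119871119 [-1.4457 -0.2949  4.9554] [ 0.0702  0.2744 -0.0814]
```

The force profile shows the power key bottomed at TCP z ≈ .075, with the spring regime above that (5 N at .0764). I release it fully, then move to the low-heat key.

Call:
jog_arm([
  {"claw": 1, "x": 0, "y": 0, "z": -0.01, "turn": 0},
  {"claw": 1, "x": 0, "y": 0, "z": -0.015, "turn": 0},
  {"claw": 1, "x": 0, "y": 0, "z": 0, "turn": 0},
  {"claw": 1, "x": 0, "y": -0.028, "z": 0, "turn": 0},
  {"claw": 1, "x": 0, "y": -0.028, "z": 0, "turn": 0},
  {"claw": 1, "x": 0, "y": 0, "z": 0, "turn": 0},
  {"claw": 1, "x": 0, "y": 0, "z": 0, "turn": 0},
  {"claw": 1, "x": 0, "y": 0, "z": 0, "turn": 0},
  {"claw": 1, "x": 0, "y": 0, "z": 0, "turn": 0},
])

```text
time: 44.72
tool_pos: [0.3973, 0.2265, 0.1017]
tcp_rot: [-0.276, 3.129, 0.0]
wrist_force: [-0.4, 0.7, 0.5]
width: 0.001
```

```bash
python3 st.py
```

```text
44.725 [0.3973 0.2265 0.1017] W [-0.1426  0.0013] yaw 10.071898992334388 mm 0.09862271241749376 [-0.4057  0.6646  0.4928] [ 0.0023 -0.0123  0.0121]
```

Call:
jog_arm([
  {"claw": 1, "x": 0, "y": 0, "z": 0.01, "turn": 0},
  {"claw": 1, "x": 0, "y": 0, "z": 0.007, "turn": 0},
  {"claw": 1, "x": 0, "y": 0, "z": 0.004, "turn": 0},
  {"claw": 1, "x": 0, "y": 0, "z": 0.003, "turn": 0},
  {"claw": 1, "x": 0, "y": 0, "z": 0, "turn": 0},
  {"claw": 1, "x": 0, "y": 0, "z": 0, "turn": 0},
  {"claw": 1, "x": 0, "y": 0, "z": 0, "turn": 0},
])

```text
time: 45.6
tool_pos: [0.3977, 0.226, 0.0781]
tcp_rot: [-0.274, 3.129, 0.0]
wrist_force: [0.7, -0.9, 4.2]
width: -0.0
```

```bash
python3 st.py
```

```text
45.6 [0.3977 0.226  0.0781] W [-0.1423  0.0007] yaw 10.021952739740769 mm -0.0072356605607680965 [ 0.717  -0.9025  4.2278] [-0.1699 -0.1443  0.013 ]
```

On the spring at 4.2 N. I go 4 mm further to bottom it with a moderate force.

Call:
jog_arm([
  {"claw": 1, "x": 0, "y": 0, "z": 0.002, "turn": 0},
  {"claw": 1, "x": 0, "y": 0, "z": 0.002, "turn": 0},
  {"claw": 1, "x": 0, "y": 0, "z": 0.001, "turn": 0},
  {"claw": 1, "x": 0, "y": 0, "z": 0, "turn": 0},
  {"claw": 1, "x": 0, "y": 0, "z": 0, "turn": 0},
])

```text
time: 46.22
tool_pos: [0.3984, 0.2264, 0.0748]
tcp_rot: [-0.274, 3.128, 0.001]
wrist_force: [-3.5, -2.3, 17.1]
width: -0.004
```

```bash
python3 st.py
```

```text
46.225 [0.3984 0.2264 0.0748] W [-0.1416  0.001 ] yaw 10.030716247594203 mm -0.37819106534544966 [-3.543  -2.3143 17.0714] [-0.4988  0.4881 -0.0398]
```

The low-heat key bottomed at 17 N at the same height as the power key. I retreat.

Call:
jog_arm([
  {"claw": 1, "x": 0, "y": 0, "z": -0.01, "turn": 0},
  {"claw": 1, "x": 0, "y": 0, "z": -0.04, "turn": 0},
  {"claw": 1, "x": 0, "y": 0, "z": -0.05, "turn": 0},
  {"claw": 1, "x": 0, "y": 0, "z": -0.05, "turn": 0},
  {"claw": 1, "x": 0, "y": 0.05, "z": -0.05, "turn": 0},
  {"claw": 1, "x": 0, "y": 0.06, "z": 0, "turn": 0},
  {"claw": 1, "x": 0, "y": 0.06, "z": 0, "turn": 0},
  {"claw": 1, "x": 0, "y": 0.06, "z": 0, "turn": 0},
  {"claw": 1, "x": 0, "y": 0, "z": 0, "turn": 0},
  {"claw": 1, "x": 0, "y": 0, "z": 0, "turn": 0},
])

```text
time: 47.48
tool_pos: [0.3577, 0.4461, 0.2656]
tcp_rot: [0.276, -3.128, 0.003]
wrist_force: [0.3, 0.1, 0.9]
width: 0.001
```

```bash
python3 st.py
python3 - <<'E'
from h import *
im=bot.read_camera("scene"); old=cv2.imread("pics/scene0.png")[...,::-1]
cv2.imwrite("pics/end_scene.png",im[...,::-1])
d=(np.abs(im.astype(int)-old).max(2)>60).astype(np.uint8); d=cv2.morphologyEx(d,cv2.MORPH_OPEN,np.ones((3,3)))
n,l,st,ce=cv2.connectedComponentsWithStats(d)
print("changed regions:",[(st[i].tolist()) for i in range(1,n) if st[i,4]>60])
for k,q in dict(c1=(.047,.047),c2=(.047,-.047),c4=(-.047,-.047)).items():
    for nm in("scene","side"): print(k,nm,"cap",proj(nm,[*w2(*q),.178]).round(),"body",proj(nm,[*w2(*q),.12]).round())
g=cv2.cvtColor(im,cv2.COLOR_RGB2GRAY)
for v in range(140,240,4): print(v,"".join(" .:-=+*#%@"[min(9,int(k)//26)] for k in g[v,370:505:2]))
E
```

```text
47.475 [0.3577 0.4461 0.2656] W [-0.1435  0.2244] yaw 10.079483784703566 mm 0.09057582710159506 [0.2573 0.1015 0.857 ] [-0.0174  0.0152 -0.0298]
changed regions: [[487, 0, 38, 9, 164], [520, 0, 45, 63, 1573], [489, 8, 31, 8, 151], [264, 19, 14, 7, 63], [297, 19, 24, 26, 347], [479, 55, 33, 34, 491], [460, 184, 10, 11, 87], [420, 195, 14, 12, 82], [180, 214, 12, 12, 115], [322, 217, 15, 11, 115], [125, 223, 10, 13, 112], [195, 222, 18, 36, 428], [142, 249, 15, 8, 92]]
c1 scene cap [474. 179.] body [470. 203.]
c1 side cap [285. 143.] body [286. 162.]
c2 scene cap [434. 190.] body [432. 214.]
c2 side cap [304. 158.] body [304. 176.]
c4 scene cap [409. 169.] body [407. 192.]
c4 side cap [273. 168.] body [274. 187.]
140 ==========================================----:::--:::::::::::::::::
144 ===========================================--------:----:::-::::::::
148 ============================================----------------::::::::
152 =============================================------------------::::-
156 =============================================---------:-::---:----::
160 ==========
[... 745 characters left out ...]
:.....:::::-:::::-----==========-:::::::-::
204 ..::----:::------------===-::..::::+*=--==-------------=-:::::::::::
208 ::::::----:-------------=========++*+++++=------------==+=-::::::-::
212 ::::::::--------------------==========----------------==-=++-:::::::
216 ::::::::::-------===++=------------==-----------------=-::-=++=-::::
220 ::::::::::::-+++++++==-------------=------------------=-::::--+++---
224 ::::::    ::::-++=--:----------------:---------------==--==++++==--:
228 -:::::.     ::::---------------------:::---------==+++++==--------::
232 --::::::.     ::::------------------::::::-=++++++=------------:--::
236 ----::::-:.    .::::------------------=++++==--------:-::---------::
```

Run:
```python
from h import *
im=bot.read_camera("side"); cv2.imwrite("pics/end_side.png",im[...,::-1]); g=cv2.cvtColor(im,cv2.COLOR_RGB2GRAY)
for v in range(128,215,3): print(v,"".join(" .:-=+*#%@"[min(9,int(k)//26)] for k in g[v,225:330]))
old=cv2.cvtColor(cv2.imread("pics/side0.png"),cv2.COLOR_BGR2GRAY).astype(int)
d=(abs(g.astype(int)-old)>50).astype(np.uint8); d=cv2.morphologyEx(d,cv2.MORPH_OPEN,np.ones((3,3)))
n,l,st,ce=cv2.connectedComponentsWithStats(d); print([st[i].tolist() for i in range(1,n) if st[i,4]>60])
```

```text
128 ------------:        .:======================-----------::::::-------------------------------------------
131 -------+---------:    .======================------------:::::-------------------------------------------
134 ----------+++-------==-======================-----------::::: .------------------------------------------
137 --------------++++:.:==-=====================----------::::   .------------------------------------------
140 -----------------++. . .:==================----------:.     ..:------------------------------------------
143 --------------------.           ...:::::::...         .-============-------------------------------------
146 -----------------------:.                             :============-:.-----------------------------------
149 --------------------------------::.. ........:--------:::::::::::::...-----------------------------------
152 -----------------------------------------------------*%:::::::::::...:=----------------------------------
155 -----------------------------------++++++-----------+%%%%#+==---++++++=-----=======----------------------

[... 1974 characters left out ...]
-----
212 =+*:......       .:==++++-....            :----------------------:           .----------=-:--------------
[[154, 0, 38, 36, 1099], [82, 33, 29, 7, 99], [163, 34, 35, 74, 1359], [86, 39, 24, 6, 92], [277, 153, 17, 9, 94], [283, 164, 6, 15, 74], [265, 168, 14, 12, 79], [299, 177, 8, 18, 133], [257, 189, 19, 22, 195], [173, 194, 148, 286, 11125], [74, 208, 10, 10, 70], [83, 211, 23, 25, 261], [283, 221, 55, 67, 1481], [77, 229, 16, 44, 167], [342, 232, 19, 16, 211], [0, 272, 15, 13, 146], [349, 283, 14, 11, 90], [359, 295, 19, 20, 117], [319, 296, 81, 184, 7951], [390, 329, 20, 26, 138], [38, 376, 39, 15, 359], [169, 379, 37, 25, 382], [19, 397, 78, 83, 3020], [426, 418, 42, 36, 914]]
```

The side view shows all three caps level, at (287,145), (306,160) and (273,169). The predictions for upright bottles in the wells were (285,143), (304,158) and (273,168). I hand in.

```bash
python3 -c "
from workcell import bot
print(bot.finish_job())"
```

```text
the job is handed in; nothing more can be done
None
```

All three bottles are standing upright in the warmer: the two from the holder in cell1 and cell2, and the standing one in cell4. I then pressed the power key fully, let it come up, and pressed the low-heat key fully. I did not touch the high-heat key. The clock stood at about 48 s.

**Righting the leaning bottles:** the gripper cannot tilt, so I turned them upright in the grip by pushing their bases against the warmer's outer side wall. The second was gripped too high on its shoulder. I stood it on the worktop beside the warmer, gripped it lower, and then placed it.

**Last checks:**
- **Bottles:** in the side camera the three caps lie within 2 to 3 pixels of where upright bottles in those wells should appear.
- **Keys:** each key pushed back like a spring, then stopped hard at the same height (about 0.075 m), so both went fully down. That is judged from force and height, as there is no direct key reading.
- **Other things:** I compared the scene and side pictures with the first ones but could not tell every change from moving arm shadow. I did not check each remaining object, including the mill, on its own.

**One thing that went wrong:** the wrist force reached about 49 N while the closed fingertips pressed the power key, because the key top was higher than I had measured. That is under the 120 N wrist limit. It is above the 40 N figure for the arm or gripper body, though I believe only the fingertips were touching. I pressed the low-heat key more gently, at about 17 N.

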